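# Hang the pocket watch on the test hook, dial outward

### The job

Take the pocket watch that lies dial up on the round cushion and hang it by its bow (the wire loop at its top) on the brass hook of the stand, so that it hangs freely with its dial facing outward, away from the post. The sloping rest is there to lean the watch on if you need to change your grip; do not let the watch drop to the bench, and leave the other things where they are.

Things in the scene. Friction and masses are not known exactly. Their poses are not given: they have to be found in the camera images.
- watch: Steel pocket watch, round case 56 mm across, 15 mm thick, white dial with hands on one face, plain back, about 0.12 kg. Origin: centre of the back face; +z out of the dial, +x from the case centre to the bow (12 o'clock), y to the 3 and 9 o'clock sides (28 mm out, a good place to grip). A 9 mm stem reaches to x = 37 mm. At the start it lies dial up on the cushion, turned any way.
- watch_bow (a point): Inside top of the bow's opening: x = 56 mm, z = 7.5 mm in the watch's frame. The bow is a 4 mm wire loop in the plane of the watch, rigid with the case; its opening runs from x = 37 to 56 mm, 20 mm wide (y) from x = 39 to 50 mm and narrowing to the top; its outer end is at x = 60 mm.
- watch_dial (a point): Centre of the dial face, 15 mm from the back along the watch's +z.
- cushion: Fixed round dark rubber cushion the watch lies on: 56 mm wide at the foot, 40 mm at the top, 25 mm tall. Origin: centre of its underside. The watch overhangs it all round.
- hook_stand: Fixed stand: dark wooden base 85 x 75 x 12 mm, 10 mm brass post with a ball on top (319 mm tall) at x = +40 mm, and a hook of 5 mm brass wire pointing from the post along the stand's -x, which is outward: the hung watch's dial must look along -x. Origin: on the bench under the hook's seat.
- hook_seat (a point): Top of the hook's wire at its lowest stretch, 302.5 mm above the bench, where the bow should rest. The wire's axis is 300 mm up from x = +8 to -10 mm of the stand, climbs to 304 mm at the post and turns up to 307 mm at x = -20 mm, its rounded tip (highest point 309.5 mm, end at x = -22.5 mm).
- hook_root (a point): Where the hook leaves the post, 40 mm behind the seat (stand's +x), 304 mm up.
- rest: Fixed wooden rest, on an 18 mm post with an 85 x 75 mm base; its flat slope at 40 degrees to the level, 40 mm wide, 62 mm long, rising towards the rest's +x (it faces -x and up). Two 6 mm pins stand 15 mm out of the slope, 28.1 mm below the seat along the slope and 13.1 mm to either side: a watch leaning with its back on the slope sits on them. Origin: on the bench under the seat.
- rest_seat (a point): Point on the slope where the centre of the watch's back lies when it sits on the two pins, 160 mm above the bench.
- loupe: Bystander: eyeglass loupe, a black cone 34 mm wide and 28 mm tall. Leave it alone.
- oil_vial: Bystander: oil vial with a red cap, 20 mm wide and 50 mm tall. Leave it alone.
- tin: Bystander: flat round grey tin, 90 mm wide, 24 mm tall. Leave it alone.
- parts_box: Bystander: open wooden parts box 110 x 150 x 26 mm. Leave it alone.
- small_watch: Bystander: a smaller watch without a bow, 34 mm wide, 9 mm thick, lying on the bench. Leave it alone.
- screwdriver: Bystander: small screwdriver, 130 mm. Leave it alone.
- wrench: Bystander: small wrench, 130 mm. Leave it alone.
- jar: Bystander: glass jar, 52 mm wide, 55 mm tall. Leave it alone.
Mind the look-alikes: they are no part of the job. Leave any orange, red or turquoise look-alike of the watch alone.

How it is judged (in metres and radians):
At the end, for the whole second after the job is handed in: The watch hangs still on the hook: the inside top of its bow on the wire between post and tip (stand's x -21 to +36 mm, y within 10 mm, over 295 mm up), the stand carrying over 0.3 N, its x within 0.3 rad of vertical, the dial facing away from the post within 0.6 rad of the hook's direction (x of watch_bow in the frame of hook_stand between -0.021 and 0.036 m and y of watch_bow in the frame of hook_stand between -0.01 and 0.01 m and z of watch_bow in the frame of hook_stand above 0.295 m and contact force between watch and hook_stand above 0.3 N and angle between watch's own x axis and vertical below 0.3 rad and angle between the z axis of watch and the x axis of hook_stand, either way round below 0.6 rad and z of hook_root in the frame of watch below -0.005 m and linear speed of watch below 0.03 m/s and angular speed of watch below 0.4 rad/s); the robot touches nothing.
It fails at once if the watch has dropped to the bench (height (world z) of watch below 0.02 m).
It fails at once if a bystander is moved more than 30 mm (distance of any of loupe, oil_vial, tin, parts_box, small_watch, screwdriver, wrench, jar from where it was at the start of the episode above 0.03 m).
It also fails if it takes over 67 s, if anything falls off the work surface, if the arm or the gripper's body presses on something with over 40 N, if the wrist force passes 120 N, or if a joint passes its speed limit or range.

### The arm

A 6-joint arm with a two-finger parallel gripper is mounted at the origin on the work surface. World frame = base frame: x ahead of the robot, y to its left, z up, the work surface at z = 0. Lengths are in mm, angles in degrees, forces in N, time in s.
With the tool pointing down it reaches from about 425 to 950 mm from the base axis. Payload 3.5 kg.
Tool frame: the origin (TCP) lies at the very end of the fingers, on their centre line; the grasp point (between the pads) lies 19 mm behind it (bot.grip_point_offset is the distance from the TCP to the grasp point, in mm); x points along the fingers, y is the direction in which the jaws open and shut, and the axes are right-handed (so a half turn about x gives the same grasp; the last joint's range is limited). The gripper opens to 85 mm and grips with 20 to 120 N. Pads are 22 mm wide; open, the fingers measure 114 mm over their backs; the gripper's body (76 mm by 85 mm) begins 54 mm behind the grasp point. The pads swing forward as they close: fully open they stand 13 mm farther back than shut.
Start: joints at [66.864, 16.404, 90.338, -0, 73.258, -8.594], TCP at [169.445, 653.372, 231.325] pointing down, gripper open.
Joint ranges: [-158.93, 158.93], [-51.34, 127.21], [12.03, 142.37], [-87.48, 267.48], [13.55, 161.25], [-162.69, 162.69]. Speed limits (degrees/s): [159.86, 159.86, 180, 180, 180, 180].

### API

Orientations are given as [roll, pitch, yaw] about the fixed x, y, z axes, in that order (R = Rz(yaw) Ry(pitch) Rx(roll)).
In Python, from rig import monitor, eyes, workorder, bot gives the robot as it stands.
- The arm moves only by the tool servo_tool, never from a script. Its argument "commands" is a list of rows, each an object of numbers: "dx", "dy", "dz": the shift along the tool's x, y, z in cm; "yaw": the turn about the tool's x in rad; "hand": the finger opening in cm, from 0 to 8.54. A call has 1 to 12 rows; each row shifts and turns the commanded pose from where the row before left it, along the tool's axes as they then stand; what a row does not reach is not made up. A row lasts 1/12 s, in which the tool goes at most 41.7 mm and 7.16 degrees, less where a joint would pass 70% of its speed; a pose out of reach is approached as far as the arm can. A call with a gripper value outside its range is refused whole. The fingers move at their own pace and stop on an object; "squeeze" is the grip in N (left out, the last holds). Time passes only in rows, so rows that do not move let the fingers close. It gives the time, the measured TCP pose, the force and the opening at its end, in the units of the state.
- monitor.observe(): the state, without advancing time (a new reading comes with each control period).
- eyes.camera(name): name is "side" or "top" or "wrist"; returns a dict with "image" (480x640x3 uint8, red, green, blue), "range_z" (480x640 float32, mm along the optical axis (not along the pixel's ray), 0 where there is no reading), "camera_matrix" (3x3 intrinsics, pixels), "R" (3x3) and "t" (3): a world point X has camera coordinates R X + t. Camera axes: x right, y down, z forward; pixel columns grow to the right and rows downward; lengths in mm; the calibration is good to about 2 mm. A picture is of the moment at which its call begins.
- workorder.hand_in(): hands the job in, once; it reports no verdict.
Trained networks look in a picture, given as the dict that the camera call returned (one of the last four; its "shot" number tells which), for a name from the list of things; names that differ only in an ending like _2 or _b are one class to them, and where a whole thing is asked for, a point or a joint stands for the part that bears it (a point fixed in the world has none). Each returns a list of dicts, best first, with "p" (0 to 1); they miss things now and then, are a little off and sometimes report something else, mostly with a low value. They report only what shows in the picture. A call takes as long as a camera call. They do not tell look-alikes from the thing itself.
- eyes.spot_in(picture, label): "at" ([x, y, z] in mm, in world coordinates, good to about 4 mm: the middle of the surface that is visible of it).
- eyes.landmark_of(picture, label): "at" ([x, y, z] in mm, in world coordinates, good to about 4 mm: a listed point, or the origin of a listed thing).
The state is a dict: "time_s": time; "qpos": joint angles; "dq": joint speeds; "tau": joint torques, N m; "tool_pos": TCP position; "orientation": TCP orientation; "force": force on the tool from outside, world axes, zero at the start; "moment": the same for the moment, N m; "width": finger opening in mm.
Only numpy, scipy, OpenCV 4.12 (cv2) and the standard library are available. Lean on these libraries where they do the work, as an engineer would, in place of code of your own. Each camera call takes 0.05 s, during which the arm holds its last target.

## Working session

There is one attempt and no reset: what is moved stays moved. The work goes in short steps, Python scripts to look and compute and a tool call to move; the robot and the scene stay as the last step left them, time stands still between calls to the robot, and variables do not carry over. Pictures are saved under pics/ and viewed, and the job is handed in when it is done.

Besides the shell and the picture viewer there is one more tool, called after "Call:" as name(argument=value, ...), one argument or row to a line, values as JSON. servo_tool: Moves the arm, as the interface text tells. Its arguments: {"type":"object","properties":{"commands":{"type":"array","items":{"type":"object","properties":{"dx":{"type":"number"},"dy":{"type":"number"},"dz":{"type":"number"},"yaw":{"type":"number"},"hand":{"type":"number"}}}},"squeeze":{"type":"number"}},"required":["commands"]}

```bash
ls; mkdir -p pics; python3 - <<'E'
from rig import monitor, eyes, workorder, bot
import cv2
print(monitor.observe())
for n in ["side","top","wrist"]:
    p=eyes.camera(n); cv2.imwrite(f"pics/{n}0.png",p["image"][:,:,::-1])
    print(n,p["camera_matrix"].tolist(),p["R"].tolist(),p["t"].tolist())
    for l in ["watch","watch_bow","watch_dial","cushion","hook_stand","hook_seat","hook_root","rest","rest_seat"]:
        r=eyes.landmark_of(p,l)
        print(l,[( [round(float(v)) for v in q["at"]],round(q["p"],2)) for q in r[:4]])
E
```

```text
pics
{'time_s': 0.0, 'qpos': array([ 6.68625271e+01,  1.64541438e+01,  9.04227777e+01,  1.46825332e-04,
        7.32576366e+01, -8.59290898e+00]), 'dq': array([ 0.00176231,  0.08350256, -0.03985032,  0.13957774,  0.04094085,
       -0.01743522]), 'tau': array([ 9.59272038e-04, -4.05977225e+01, -2.92633402e+01,  7.53660014e-07,
        5.94314173e-03,  8.86444923e-06]), 'tool_pos': array([169.20937302, 652.77263766, 229.93927059]), 'orientation': array([ -98.65273558,   89.86544178, -113.19734191]), 'force': array([-0.40346553,  0.34274011, -0.19525133]), 'moment': array([-0.00789862, -0.0139172 , -0.01095808]), 'width': 85.46240933597858}
side [[469.7944247909624, 0.0, 317.6948107794984], [0.0, 469.7944247909624, 242.7127462814044], [0.0, 0.0, 1.0]] [[0.9068513581521709, -0.42138964481967783, -0.007168085958493257], [-0.22831818351392572, -0.4769138110302471, -0.8487779591421462], [0.35424768354142255, 0.7713520493829983, -0.5287008555111147]] [-538.1339149080893, 314.13619880616017, 954.0840434543793]
watch [([639, -89, 1], 0.92), ([434, 102, 0], 0.91), ([566, 23, 23], 0.89), ([478,
[... 1289 characters left out ...]
[601, -283, 302], 0.71), ([561, 21, 38], 0.7)]
hook_root [([636, -295, 305], 0.68)]
rest [([570, 216, -1], 0.8), ([577, 219, 164], 0.69)]
rest_seat [([562, 23, 38], 0.66), ([572, 218, 162], 0.62)]
wrist [[339.23824031916746, 0.0, 319.361217163034], [0.0, 339.23824031916746, 232.3006321939502], [0.0, 0.0, 1.0]] [[0.24983906540448653, 0.9682873753635055, 1.0462697090876378e-05], [0.9155451812175469, -0.23623395715457096, 0.32553116384829145], [0.3152101878860255, -0.0813208226639878, -0.9455313116201444]] [-675.1168150168008, -43.636207709495025, 380.71906668487316]
watch [([432, 104, -1], 0.66)]
watch_bow []
watch_dial []
cushion []
hook_stand []
hook_seat []
hook_root []
rest []
rest_seat []
```

View pics/side0.png

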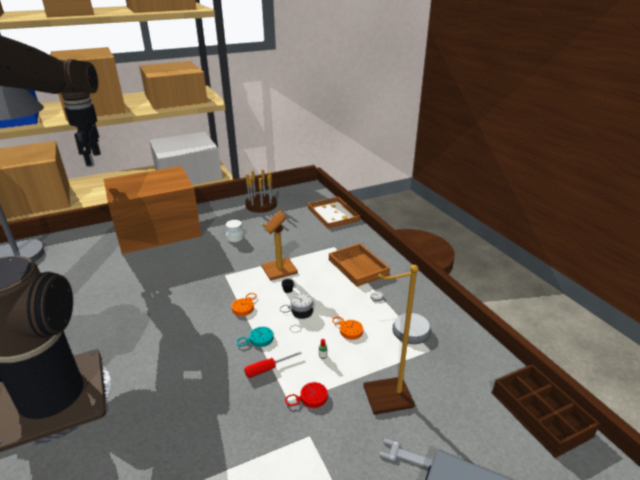

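View pics/top0.png

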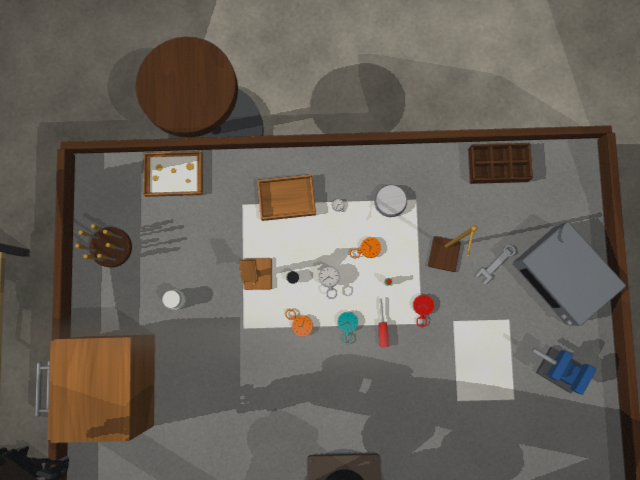

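```bash
python3 - <<'E'
import cv2, numpy as np
a=cv2.imread("pics/top0.png"); b=cv2.imread("pics/side0.png")
A=cv2.resize(a[235:315,225:385],(800,400),interpolation=cv2.INTER_CUBIC)
cv2.imwrite("pics/z1.png",A)
B=cv2.resize(b[200:300,220:360],(784,560),interpolation=cv2.INTER_CUBIC)
cv2.imwrite("pics/z2.png",B)
C=cv2.resize(a[200:290,400:500],(600,540),interpolation=cv2.INTER_CUBIC)
cv2.imwrite("pics/z3.png",C)
E
```

```text
(no output)
```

View pics/z1.png

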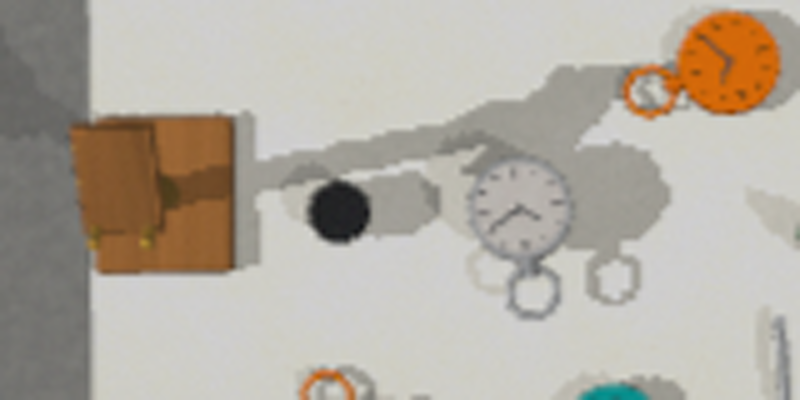

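View pics/z2.png

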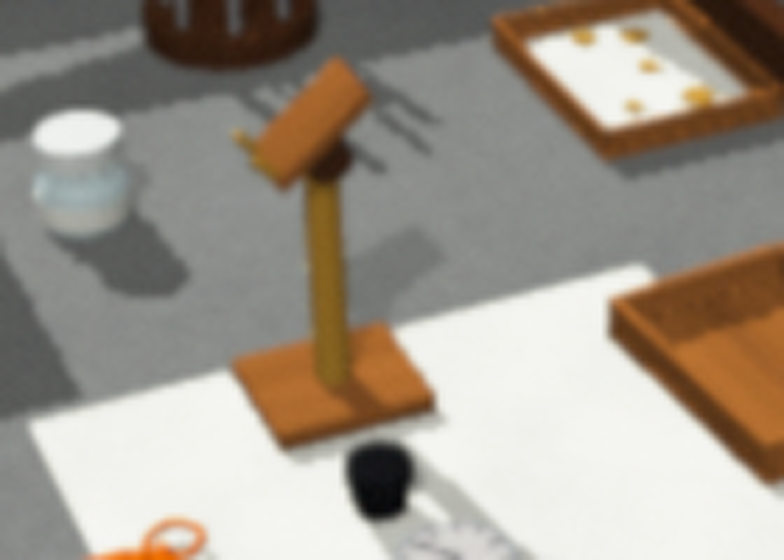

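View pics/z3.png

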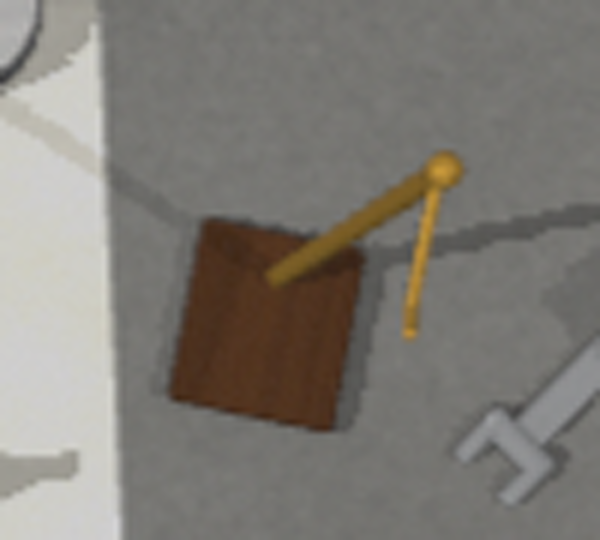

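```bash
cat > h.py <<'E'
from rig import monitor, eyes, workorder, bot
import cv2, numpy as np
from scipy.spatial.transform import Rotation as Ro
def cloud(p):
    d=p["range_z"]; K=p["camera_matrix"]; v,u=np.mgrid[0:480,0:640]
    c=np.stack([(u-K[0,2])/K[0,0]*d,(v-K[1,2])/K[1,1]*d,d],-1)
    X=(c-p["t"])@p["R"]; X[d<=0]=np.nan
    return X
def pix(p,X):
    c=np.asarray(X,float)@p["R"].T+p["t"]; q=c@p["camera_matrix"].T
    return q[...,:2]/q[...,2:]
def Rm(o): return Ro.from_euler("xyz",o,degrees=True).as_matrix()
def save(p,n): cv2.imwrite(f"pics/{n}.png",p["image"][:,:,::-1])
E
python3 - <<'E'
from h import *
s=monitor.observe(); print(np.round(Rm(s["orientation"]),3))
p=eyes.camera("top"); X=cloud(p)
q=eyes.camera("side"); Y=cloud(q)
def near(X,c,r,z0,z1):
    m=(np.hypot(X[...,0]-c[0],X[...,1]-c[1])<r)&(X[...,2]>z0)&(X[...,2]<z1)
    return X[m],m
# watch
for nm,C,im in(("top",X,p),("side",Y,q)):
    P,m=near(C,(563,24),40,36,46); print(nm,"dial",P.mean(0),len(P),cv2.minEnclosingCircle(P[:,:2].astype(np.float32)))
    P,m=near(C,(507,18),22,26,40);print("bow",P.mean(0) if len(P) else None,len(P), P.min(0) if len(P) else 0)
    P,m=near(C,(572,218),50,125,200); print("slope",P.mean(0),len(P))
    A=np.c_[P[:,:2],np.ones(len(P))]
    k=np.ones(len(P),bool)
    for i in range(8):
        w=np.linalg.lstsq(A[k],P[k,2],rcond=None)[0]; r=abs(A@w-P[:,2]); k=r<max(3,np.median(r)*2)
    print("plane",w,k.sum(),"slopeang",np.degrees(np.arctan(np.hypot(*w[:2]))),"dir",np.degrees(np.arctan2(w[1],w[0])), "z at",A[0,:1])
    print(cv2.minAreaRect(P[k][:,:2].astype(np.float32)), P[k].min(0),P[k].max(0))
    P,m=near(C,(601,-285),60,293,325); print("hook",len(P)); 
    if len(P)>5:
        print(np.round(P[np.argsort(P[:,0])][::max(1,len(P)//25)]).tolist())
        P=P[P[:,2]<312]; print(cv2.fitLine(P[:,:2].astype(np.float32),cv2.DIST_HUBER,0,.01,.01).ravel())
    P,m=near(C,(601,-285),120,6,16); print("base",len(P),cv2.minAreaRect(P[:,:2].astype(np.float32)))
    P,m=near(C,(570,216),70,6,30); print("restbase",len(P),cv2.minAreaRect(P[:,:2].astype(np.float32)))
E
```

```text
[[-0.     0.251  0.968]
 [-0.     0.968 -0.251]
 [-1.    -0.    -0.   ]]
top dial [560.05443856  24.91288347  40.27718066] 310 ((556.6176147460938, 23.44880485534668), 32.38954162597656)
bow [514.8813794   19.17971367  33.80217244] 44 [503.14348682   6.06248825  28.72372928]
slope [571.66624712 217.88817666 160.49993743] 400
plane [ 8.31439119e-01 -6.98829221e-03 -3.13352653e+02] 314 slopeang 39.74245551323558 dir -0.4815628851087407 z at [598.95339584]
((572.2546997070312, 218.1461944580078), (40.35537338256836, 50.335601806640625), 89.42863464355469) [546.94630123 197.97019108 137.65946179] [597.29019058 238.5201537  181.67856232]
hook 98
[[577.0, -278.0, 307.0], [579.0, -281.0, 307.0], [584.0, -279.0, 304.0], [587.0, -280.0, 301.0], [591.0, -284.0, 303.0], [593.0, -284.0, 304.0], [595.0, -283.0, 301.0], [597.0, -283.0, 302.0], [602.0, -283.0, 300.0], [604.0, -288.0, 302.0], [606.0, -285.0, 303.0], [608.0, -285.0, 303.0], [612.0, -287.0, 304.0], [614.0, -290.0, 302.0], [616.0, -287.0, 305.0], [619.0, -288.0, 301.0], [623.0, -290.0, 307.0], [625.0, -292.0, 304.0], [627.0, -292.0, 30
[... 1416 characters left out ...]
0], [614.0, -288.0, 305.0], [619.0, -291.0, 303.0], [623.0, -293.0, 303.0], [628.0, -295.0, 307.0], [630.0, -294.0, 308.0], [631.0, -298.0, 312.0], [632.0, -293.0, 297.0], [632.0, -298.0, 316.0], [632.0, -294.0, 301.0], [633.0, -298.0, 308.0], [634.0, -295.0, 318.0], [634.0, -301.0, 315.0], [635.0, -299.0, 307.0], [635.0, -298.0, 321.0], [637.0, -300.0, 314.0], [639.0, -299.0, 307.0], [641.0, -296.0, 318.0]]
[ 9.6146142e-01 -2.7493992e-01  6.1251965e+02 -2.9071936e+02]
base 1389 ((603.3621826171875, -275.30352783203125), (190.22921752929688, 193.92437744140625), 24.85899543762207)
restbase 506 ((580.782470703125, 212.31594848632812), (87.1327896118164, 113.31584930419922), 89.35903930664062)
```

```bash
python3 - <<'E'
from h import *
p=eyes.camera("top"); X=cloud(p)
for (u0,u1,v0,v1) in [(50,155,338,440),(150,200,285,310),(0,60,430,480)]:
    P=X[v0:v1,u0:u1].reshape(-1,3); P=P[~np.isnan(P[:,0])]; print(np.percentile(P,[2,50,98],axis=0).round())
E
```

```text
[[183. 498.   2.]
 [298. 565. 168.]
 [415. 686. 174.]]
[[486. 380.  -8.]
 [517. 433.   1.]
 [551. 511.  58.]]
[[ -73.  563. -761.]
 [ 160.  684.  256.]
 [ 212. 1363.  501.]]
```

Call:
servo_tool(
  commands=[
    {"dx":-2,"hand":8.54},
    {"dx":-2},
    {"dx":-2},
  ],
  squeeze=20,
)

```text
$.commands[0]: bad value
```

Call:
servo_tool(
  commands=[
    {"dx":-2,"dy":0,"dz":0,"yaw":0,"hand":8.5},
    {"dx":-2,"dy":0,"dz":0,"yaw":0,"hand":8.5},
    {"dx":-2,"dy":0,"dz":0,"yaw":0,"hand":8.5},
  ],
  squeeze=20,
)

```text
time_s: 1.9
tool_pos: [169.3, 653.1, 291.4]
orientation: [-100.2, 89.9, -114.8]
force: [0.1, 0.2, 0.0]
width: 85.1
```

Call:
servo_tool(
  commands=[
    {"dx":0,"dy":-2.55,"dz":2.68,"yaw":0,"hand":8.5},
    {"dx":0,"dy":-2.55,"dz":2.68,"yaw":0,"hand":8.5},
    {"dx":0,"dy":-2.55,"dz":2.68,"yaw":0,"hand":8.5},
    {"dx":0,"dy":-2.55,"dz":2.68,"yaw":0,"hand":8.5},
    {"dx":0,"dy":-2.55,"dz":2.68,"yaw":0,"hand":8.5},
    {"dx":0,"dy":-2.55,"dz":2.68,"yaw":0,"hand":8.5},
    {"dx":0,"dy":-2.55,"dz":2.68,"yaw":0,"hand":8.5},
    {"dx":0,"dy":-2.55,"dz":2.68,"yaw":0,"hand":8.5},
    {"dx":0,"dy":-2.55,"dz":2.68,"yaw":0,"hand":8.5},
    {"dx":0,"dy":-2.55,"dz":2.68,"yaw":0,"hand":8.5},
    {"dx":0,"dy":-2.55,"dz":2.68,"yaw":0,"hand":8.5},
    {"dx":0,"dy":-2.55,"dz":2.68,"yaw":0,"hand":8.5},
  ],
)

```text
time_s: 2.9
tool_pos: [404.5, 274.8, 291.7]
orientation: [36.2, 89.9, 21.7]
force: [-0.2, -0.5, 0.3]
width: 84.9
```

Call:
servo_tool(
  commands=[
    {"dx":0,"dy":-2.55,"dz":2.68,"yaw":0,"hand":8.5},
    {"dx":0,"dy":-2.55,"dz":2.68,"yaw":0,"hand":8.5},
    {"dx":0,"dy":-2.55,"dz":2.68,"yaw":0,"hand":8.5},
    {"dx":0,"dy":-2.55,"dz":2.68,"yaw":0,"hand":8.5},
    {"dx":0,"dy":-2.55,"dz":2.68,"yaw":0,"hand":8.5},
    {"dx":0,"dy":-2.55,"dz":2.68,"yaw":0,"hand":8.5},
    {"dx":0,"dy":-2.55,"dz":2.68,"yaw":0,"hand":8.5},
    {"dx":0,"dy":-2.55,"dz":2.68,"yaw":0,"hand":8.5},
    {"dx":0,"dy":0,"dz":0,"yaw":0.12,"hand":8.5},
    {"dx":0,"dy":0,"dz":0,"yaw":0.12,"hand":8.5},
    {"dx":0,"dy":0,"dz":0,"yaw":0.12,"hand":8.5},
    {"dx":0,"dy":0,"dz":0,"yaw":0.12,"hand":8.5},
  ],
)

```text
time_s: 3.9
tool_pos: [560.3, 24.6, 291.3]
orientation: [177.5, 90.0, 135.0]
force: [-0.3, -0.7, -0.4]
width: 84.8
```

Call:
servo_tool(
  commands=[
    {"dx":0,"dy":0,"dz":0,"yaw":0.12,"hand":8.5},
    {"dx":0,"dy":0,"dz":0,"yaw":0.12,"hand":8.5},
    {"dx":0,"dy":0,"dz":0,"yaw":0.12,"hand":8.5},
    {"dx":0,"dy":0,"dz":0,"yaw":0.12,"hand":8.5},
    {"dx":0,"dy":0,"dz":0,"yaw":0.12,"hand":8.5},
    {"dx":0,"dy":0,"dz":0,"yaw":0.12,"hand":8.5},
    {"dx":0,"dy":0,"dz":0,"yaw":0.12,"hand":8.5},
    {"dx":0,"dy":0,"dz":0,"yaw":0.12,"hand":8.5},
    {"dx":0,"dy":0,"dz":0,"yaw":0.12,"hand":8.5},
    {"dx":0,"dy":0,"dz":0,"yaw":0.12,"hand":8.5},
    {"dx":0,"dy":0,"dz":0,"yaw":0.12,"hand":8.5},
    {"dx":0,"dy":0,"dz":0,"yaw":0.12,"hand":8.5},
  ],
)

```text
time_s: 4.9
tool_pos: [560.2, 25.1, 291.5]
orientation: [120.1, 90.0, -4.8]
force: [0.7, -0.5, -0.5]
width: 85.1
```

Call:
servo_tool(
  commands=[
    {"dx":2,"dy":0,"dz":0,"yaw":0.12,"hand":8.5},
    {"dx":2,"dy":0,"dz":0,"yaw":0.12,"hand":8.5},
    {"dx":2,"dy":0,"dz":0,"yaw":0.12,"hand":8.5},
    {"dx":2,"dy":0,"dz":0,"yaw":0.12,"hand":8.5},
    {"dx":2,"dy":0,"dz":0,"yaw":0.12,"hand":8.5},
    {"dx":0,"dy":0,"dz":0,"yaw":0.12,"hand":8.5},
    {"dx":0,"dy":0,"dz":0,"yaw":0.12,"hand":8.5},
    {"dx":0,"dy":0,"dz":0,"yaw":0,"hand":8.5},
    {"dx":0,"dy":0,"dz":0,"yaw":0,"hand":8.5},
  ],
)

```text
time_s: 5.65
tool_pos: [560.4, 25.1, 191.5]
orientation: [162.1, 90.0, -10.4]
force: [0.3, 0.2, 0.1]
width: 85.0
```

```bash
python3 - <<'E'
from h import *
s=monitor.observe(); print(np.round(Rm(s["orientation"]),3),s["tool_pos"],s["qpos"])
p=eyes.camera("wrist"); save(p,"w1")
for l in ["watch_bow","watch_dial"]: print(l,[(q["at"],q["p"]) for q in eyes.landmark_of(p,l)[:3]])
E
```

```text
[[ 0.     0.131 -0.991]
 [-0.    -0.991 -0.131]
 [-1.     0.    -0.   ]] [560.35187913  25.09588261 191.54463279] [-7.79830965e+00  4.15491045e+00  1.08694487e+02 -1.02535859e-03
  6.71295354e+01  7.47025934e+01]
watch_bow [([426.8, -216.2, 7.5], 0.92), ([621.2, -40.2, 11.8], 0.86), ([561.8, 121.8, 2.5], 0.7)]
watch_dial [([480.3, -222.7, 13.8], 0.95), ([440.6, -21.0, 18.0], 0.83), ([563.0, 27.3, 41.3], 0.76)]
```

View pics/w1.png

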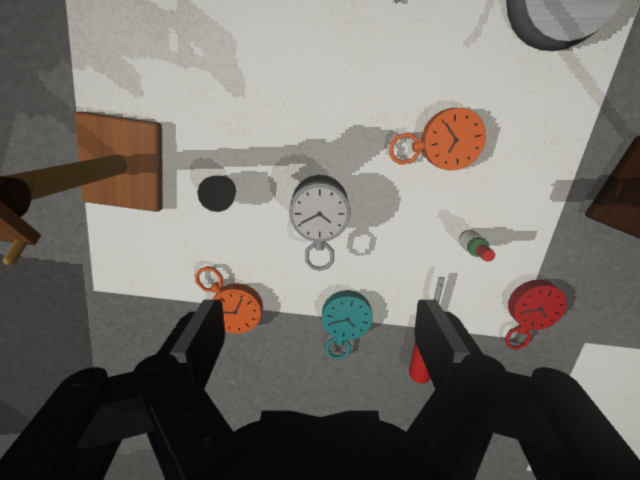

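```bash
cat >> h.py <<'E'
def ray(p,uv,z):
    K=p["camera_matrix"];R=p["R"];c=-R.T@p["t"]
    d=R.T@np.array([(uv[0]-K[0,2])/K[0,0],(uv[1]-K[1,2])/K[1,1],1.]); return c+d*(z-c[2])/d[2]
E
python3 - <<'E'
from h import *
p=eyes.camera("wrist"); X=cloud(p)
m=(np.hypot(X[...,0]-560,X[...,1]-25)<36)&(X[...,2]>36)&(X[...,2]<50)
c,n=cv2.findContours(m.astype(np.uint8),0,1); c=max(c,key=cv2.contourArea); e=cv2.fitEllipse(c); print(e, ray(p,e[0],40), X[m].mean(0))
b=(np.hypot(X[...,0]-507,X[...,1]-18)<30)&(X[...,2]>24)&(X[...,2]<50)&~m
v,u=np.nonzero(b); print(len(u),u.mean(),v.mean(),X[b].mean(0))
print(ray(p,(320,255),32.5), X[b].min(0),X[b].max(0))
im=cv2.resize(p["image"][150:290,240:400,::-1],(800,700)); cv2.imwrite("pics/w1z.png",im[:600])
E
```

```text
((319.2966613769531, 213.19912719726562), (59.363555908203125, 62.730926513671875), 0.3255707025527954) [561.66280526  25.02683678  40.        ] [562.07451294  25.08659834  40.68630655]
313 318.85303514376994 256.5878594249201 [517.12732348  19.59313026  34.57501813]
[518.12092161  18.61227592  32.5       ] [502.54151353   5.32403451  32.02379262] [532.86024487  33.57903063  36.71872293]
```

View pics/w1z.png

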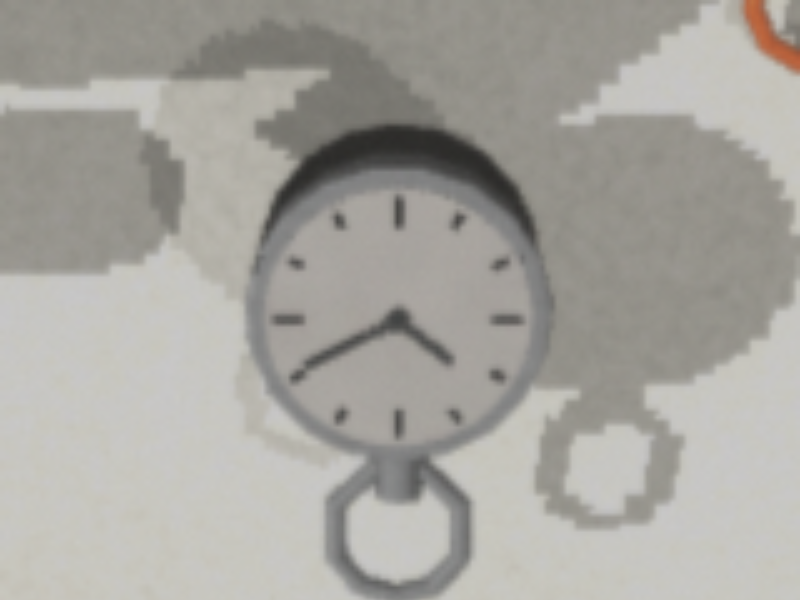

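Call:
servo_tool(
  commands=[
    {"dx":3,"dy":0,"dz":-0.15,"yaw":0,"hand":8.5},
    {"dx":3,"dy":0,"dz":0,"yaw":0,"hand":8.5},
    {"dx":3,"dy":0,"dz":0,"yaw":0,"hand":8.5},
    {"dx":3,"dy":0,"dz":0,"yaw":0,"hand":8.5},
    {"dx":2,"dy":0,"dz":0,"yaw":0,"hand":8.5},
    {"dx":2,"dy":0,"dz":0,"yaw":0,"hand":8.5},
    {"dx":1,"dy":0,"dz":0,"yaw":0,"hand":8.5},
    {"dx":1,"dy":0,"dz":0,"yaw":0,"hand":8.5},
    {"dx":0,"dy":0,"dz":0,"yaw":0,"hand":6.5},
    {"dx":0,"dy":0,"dz":0,"yaw":0,"hand":6.5},
    {"dx":0,"dy":0,"dz":0,"yaw":0,"hand":6.5},
    {"dx":0,"dy":0,"dz":0,"yaw":0,"hand":6.5},
  ],
  squeeze=30,
)

```text
time_s: 6.85
tool_pos: [563.0, 25.2, 12.9]
orientation: [164.4, 89.8, -8.3]
force: [-0.2, 0.7, -0.5]
width: 65.1
```

```bash
python3 - <<'E'
from h import *
p=eyes.camera("wrist"); save(p,"w2"); p=eyes.camera("side"); cv2.imwrite("pics/s2.png",cv2.resize(p["image"][240:360,230:390,::-1],(800,600)))
E
```

```text
(no output)
```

View pics/w2.png

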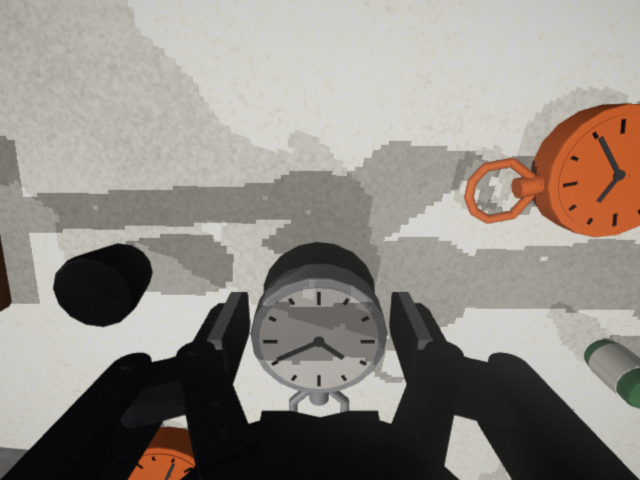

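View pics/s2.png

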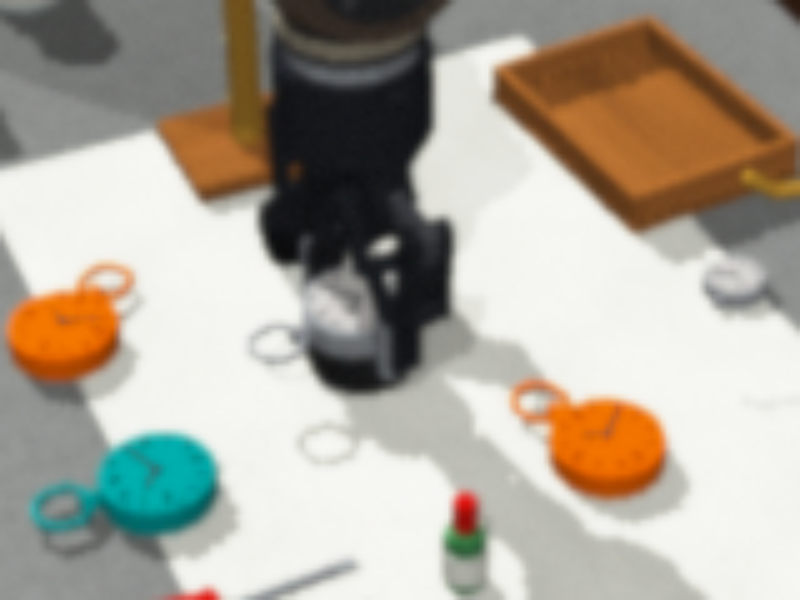

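Call:
servo_tool(
  commands=[
    {"dx":0,"dy":0,"dz":0,"yaw":0,"hand":5},
    {"dx":0,"dy":0,"dz":0,"yaw":0,"hand":5},
    {"dx":0,"dy":0,"dz":0,"yaw":0,"hand":5},
    {"dx":0,"dy":0,"dz":0,"yaw":0,"hand":5},
    {"dx":0,"dy":0,"dz":0,"yaw":0,"hand":5},
    {"dx":-0.5,"dy":0,"dz":0,"yaw":0,"hand":5},
    {"dx":-1,"dy":0,"dz":0,"yaw":0,"hand":5},
    {"dx":-1,"dy":0,"dz":0,"yaw":0,"hand":5},
    {"dx":0,"dy":0,"dz":0,"yaw":0,"hand":5},
  ],
  squeeze=35,
)

```text
time_s: 7.7
tool_pos: [563.3, 25.1, 38.8]
orientation: [164.1, 89.8, -8.6]
force: [1.7, 0.7, -2.1]
width: 54.7
```

```bash
python3 - <<'E'
from h import *
p=eyes.camera("wrist"); save(p,"w3"); p=eyes.camera("side"); cv2.imwrite("pics/s3.png",cv2.resize(p["image"][240:360,230:390,::-1],(800,600)))
E
```

```text
(no output)
```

View pics/w3.png

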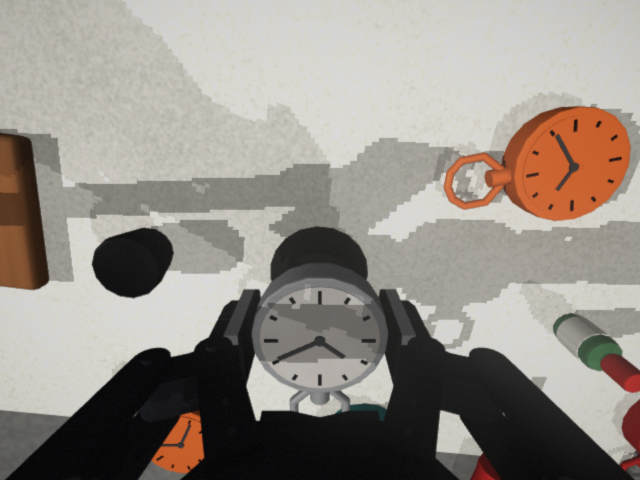

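View pics/s3.png

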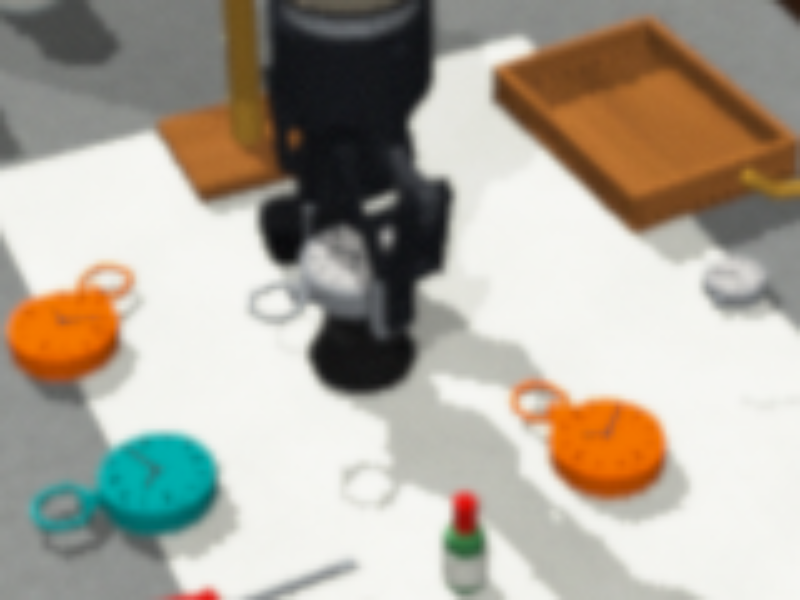

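Call:
servo_tool(
  commands=[
    {"dx":-3,"dy":0,"dz":0,"yaw":0,"hand":5},
    {"dx":-3,"dy":0,"dz":0,"yaw":0,"hand":5},
    {"dx":-3,"dy":0,"dz":0,"yaw":-0.12,"hand":5},
    {"dx":-3,"dy":0,"dz":0,"yaw":-0.12,"hand":5},
    {"dx":-3,"dy":0,"dz":0,"yaw":-0.12,"hand":5},
    {"dx":-3,"dy":0,"dz":0,"yaw":-0.12,"hand":5},
    {"dx":-3,"dy":0,"dz":0,"yaw":-0.12,"hand":5},
    {"dx":0,"dy":0,"dz":0,"yaw":-0.12,"hand":5},
    {"dx":0,"dy":0,"dz":0,"yaw":-0.12,"hand":5},
    {"dx":0,"dy":0,"dz":0,"yaw":-0.12,"hand":5},
    {"dx":0,"dy":0,"dz":0,"yaw":-0.12,"hand":5},
    {"dx":0,"dy":0,"dz":0,"yaw":-0.12,"hand":5},
  ],
)

```text
time_s: 8.8
tool_pos: [561.2, 25.4, 245.5]
orientation: [-83.7, 89.9, 172.7]
force: [-1.1, -0.7, -1.3]
width: 54.6
```

Call:
servo_tool(
  commands=[
    {"dx":0,"dy":0,"dz":0,"yaw":-0.12,"hand":5},
    {"dx":0,"dy":0,"dz":0,"yaw":-0.12,"hand":5},
    {"dx":0,"dy":0,"dz":0,"yaw":-0.12,"hand":5},
    {"dx":0,"dy":0,"dz":0,"yaw":-0.12,"hand":5},
    {"dx":0,"dy":0,"dz":0,"yaw":-0.12,"hand":5},
    {"dx":0,"dy":0,"dz":0,"yaw":-0.12,"hand":5},
    {"dx":0,"dy":0,"dz":0,"yaw":-0.12,"hand":5},
    {"dx":0,"dy":0,"dz":0,"yaw":-0.12,"hand":5},
    {"dx":0,"dy":0,"dz":0,"yaw":-0.12,"hand":5},
    {"dx":0,"dy":0,"dz":0,"yaw":-0.12,"hand":5},
    {"dx":0,"dy":0,"dz":0,"yaw":-0.12,"hand":5},
    {"dx":0,"dy":0,"dz":0,"yaw":-0.12,"hand":5},
  ],
)

```text
time_s: 9.8
tool_pos: [561.2, 25.4, 245.4]
orientation: [-165.9, 89.9, 173.0]
force: [0.1, 0.3, -1.8]
width: 55.2
```

Call:
servo_tool(
  commands=[
    {"dx":0,"dy":0,"dz":0,"yaw":-0.12,"hand":5},
    {"dx":0,"dy":0,"dz":0,"yaw":-0.12,"hand":5},
    {"dx":0,"dy":0,"dz":0,"yaw":-0.12,"hand":5},
    {"dx":0,"dy":0,"dz":0,"yaw":0,"hand":5},
  ],
)

```text
time_s: 10.13
tool_pos: [561.2, 25.4, 245.4]
orientation: [173.6, 89.9, 173.0]
force: [0.3, -0.2, -2.1]
width: 54.9
```

Call:
servo_tool(
  commands=[
    {"dx":0,"dy":2.75,"dz":0.08,"yaw":0,"hand":5},
    {"dx":0,"dy":2.75,"dz":0.08,"yaw":0,"hand":5},
    {"dx":0,"dy":2.75,"dz":0.08,"yaw":0,"hand":5},
    {"dx":0,"dy":2.75,"dz":0.08,"yaw":0,"hand":5},
    {"dx":0,"dy":2.75,"dz":0.08,"yaw":0,"hand":5},
    {"dx":0,"dy":2.75,"dz":0.08,"yaw":0,"hand":5},
    {"dx":0,"dy":2.75,"dz":0.08,"yaw":0,"hand":5},
    {"dx":0,"dy":0,"dz":0,"yaw":0,"hand":5},
    {"dx":0,"dy":0,"dz":0,"yaw":0,"hand":5},
  ],
)

```text
time_s: 10.88
tool_pos: [569.4, 218.8, 245.6]
orientation: [-152.3, 89.9, -153.1]
force: [-0.5, -0.7, -1.8]
width: 54.8
```

```bash
python3 - <<'E'
from h import *
p=eyes.camera("wrist"); save(p,"w4")
for l in ["rest_seat","rest"]: print(l,[(q["at"],q["p"]) for q in eyes.landmark_of(p,l)[:3]])
p=eyes.camera("side"); cv2.imwrite("pics/s4.png",cv2.resize(p["image"][150:270,200:360,::-1],(800,600)))
E
```

```text
rest_seat [([571.4, 224.9, 159.1], 0.88), ([562.4, 23.1, -3.3], 0.66)]
rest []
```

View pics/w4.png

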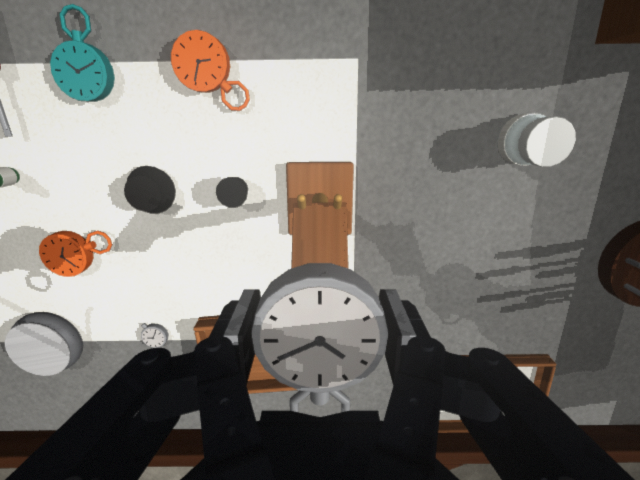

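View pics/s4.png

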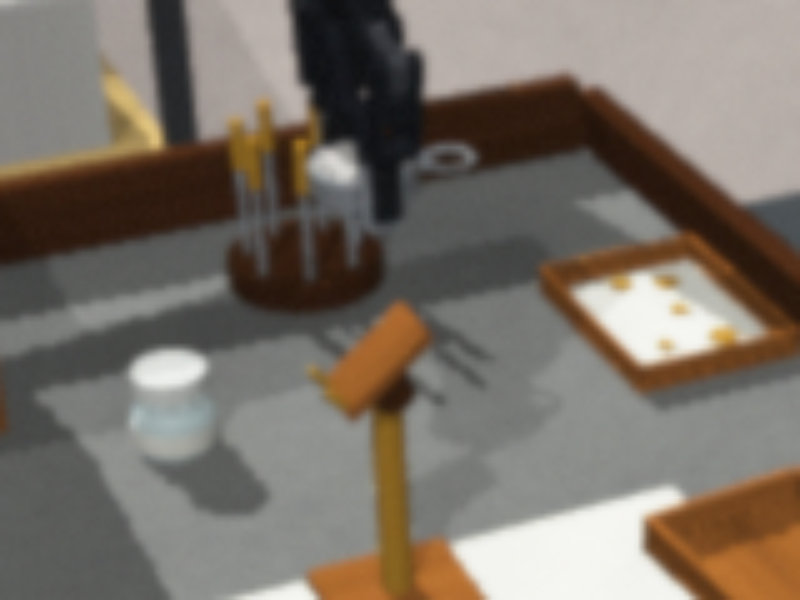

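```bash
python3 - <<'E'
from h import *
p=eyes.camera("wrist"); 
print(ray(p,(303,201),151),ray(p,(339,201),151)); print("exp pin tip x", 571-28.1*.766-13*.643)
print("watch centre",ray(p,(320,340),272.6))
cv2.imwrite("pics/w4z.png",cv2.resize(p["image"][150:270,240:400,::-1],(800,600)))
E
```

```text
[544.34404194 205.28939811 151.        ] [544.72282901 231.16937094 151.        ]
exp pin tip x 541.1164
watch centre [572.87908885 216.90814659 272.6       ]
```

View pics/w4z.png

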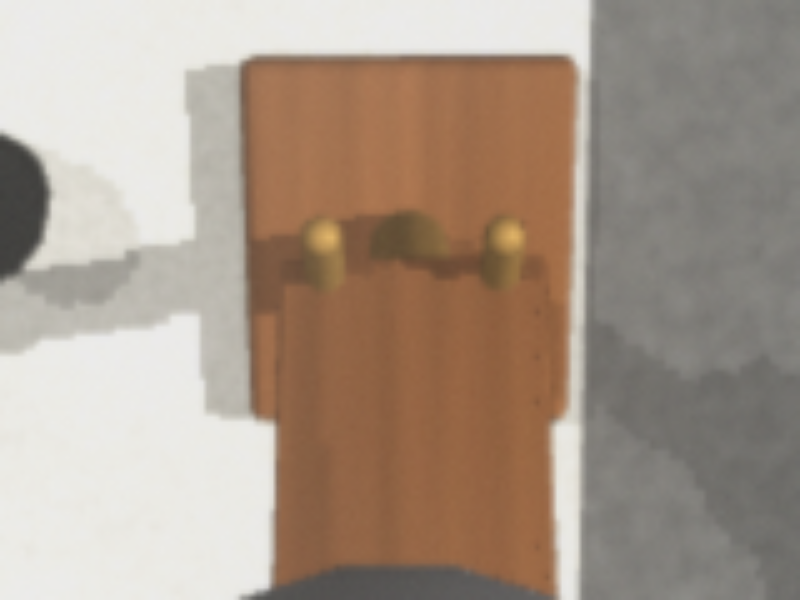

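```bash
python3 - <<'E'
from h import *
p=eyes.camera("wrist"); 
a,b=ray(p,(304.6,197),153.4),ray(p,(341,197),153.4); print(a,b,(a+b)/2)
X=cloud(p); P=X[210:262,297:348].reshape(-1,3); P=P[(P[:,2]>130)&(P[:,2]<190)]
A=np.c_[P[:,:2],np.ones(len(P))]; k=np.ones(len(P),bool)
for i in range(8):
    w=np.linalg.lstsq(A[k],P[k,2],rcond=None)[0]; r=abs(A@w-P[:,2]); k=r<max(2,np.median(r)*2)
print(w,k.sum(),"x where z=160 at y218:",(160-w[2]-218*w[1])/w[0], P[k].min(0),P[k].max(0))
E
```

```text
[540.99349342 206.59458469 153.4       ] [541.37239764 232.4098988  153.4       ] [541.18294553 219.50224174 153.4       ]
[ 8.35371724e-01 -1.09656349e-02 -3.14223497e+02] 2594 x where z=160 at y218: 570.5412241292224 [552.38057356 200.24413976 143.81164621] [583.93832673 237.51234567 171.66314018]
```

Call:
servo_tool(
  commands=[
    {"dx":3,"dy":0,"dz":0,"yaw":0,"hand":5},
    {"dx":2,"dy":0,"dz":0,"yaw":0,"hand":5},
    {"dx":1.5,"dy":0,"dz":0,"yaw":0,"hand":5},
    {"dx":0.5,"dy":0,"dz":0,"yaw":0,"hand":5},
    {"dx":0.3,"dy":0,"dz":0,"yaw":0,"hand":5},
    {"dx":0.3,"dy":0,"dz":0,"yaw":0,"hand":5},
    {"dx":0.3,"dy":0,"dz":0,"yaw":0,"hand":5},
  ],
  squeeze=20,
)

```text
time_s: 11.77
tool_pos: [571.0, 217.7, 168.8]
orientation: [11.5, 89.8, 10.7]
force: [0.6, 0.4, -1.7]
width: 54.8
```

Call:
servo_tool(
  commands=[
    {"dx":0.2,"dy":0,"dz":0,"yaw":0,"hand":5},
    {"dx":0.2,"dy":0,"dz":0,"yaw":0,"hand":5},
    {"dx":0.2,"dy":0,"dz":0,"yaw":0,"hand":5},
  ],
)

```text
time_s: 12.02
tool_pos: [570.7, 217.8, 165.3]
orientation: [-10.5, 89.9, -11.3]
force: [-8.2, -2.8, 11.5]
width: 55.4
```

```bash
python3 - <<'E'
from h import *
p=eyes.camera("wrist"); save(p,"w5")
p=eyes.camera("side"); cv2.imwrite("pics/s5.png",cv2.resize(p["image"][170:250,220:326,::-1],(795,600)))
E
```

```text
(no output)
```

View pics/w5.png

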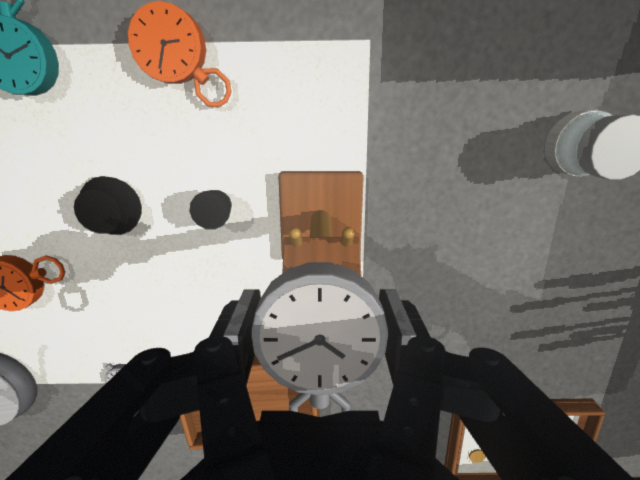

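View pics/s5.png

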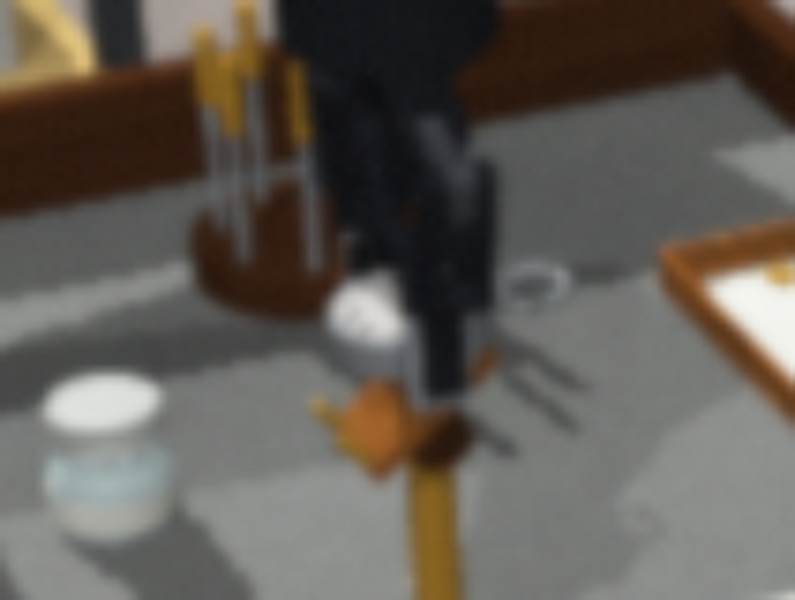

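Call:
servo_tool(
  commands=[
    {"dx":0.2,"dy":0,"dz":0,"yaw":0,"hand":5},
    {"dx":0.2,"dy":0,"dz":0,"yaw":0,"hand":5},
    {"dx":0,"dy":0,"dz":0,"yaw":0,"hand":5},
  ],
  squeeze=20,
)

```text
time_s: 12.37
tool_pos: [570.9, 218.0, 161.6]
orientation: [2.0, 89.8, 1.2]
force: [-7.2, -1.1, 10.1]
width: 54.6
```

```bash
python3 - <<'E'
from h import *
p=eyes.camera("wrist"); save(p,"w6")
print(monitor.observe()["force"])
E
```

```text
[-6.34974616 -2.12753657  9.90593909]
```

View pics/w6.png

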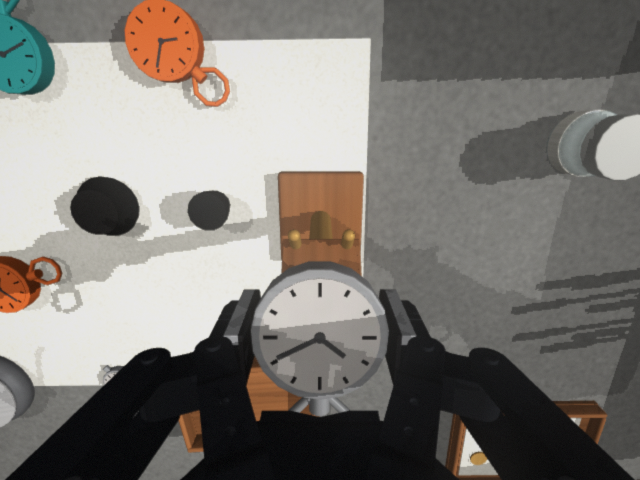

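Call:
servo_tool(
  commands=[
    {"dx":0.2,"dy":0,"dz":0,"yaw":0,"hand":5},
    {"dx":0.2,"dy":0,"dz":0,"yaw":0,"hand":5},
    {"dx":0.2,"dy":0,"dz":0,"yaw":0,"hand":5},
  ],
)

```text
time_s: 12.67
tool_pos: [571.5, 217.9, 155.9]
orientation: [2.5, 89.7, 1.8]
force: [-5.8, -1.7, 9.0]
width: 54.6
```

```bash
python3 - <<'E'
from h import *
p=eyes.camera("wrist"); save(p,"w7")
print(monitor.observe()["force"])
p=eyes.camera("side"); cv2.imwrite("pics/s7.png",cv2.resize(p["image"][170:250,220:326,::-1],(795,600)))
E
```

```text
[-4.31833373 -1.91914283  9.91664969]
```

View pics/w7.png

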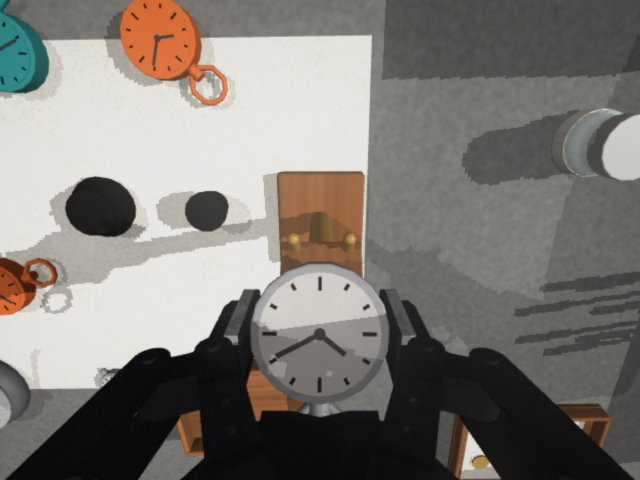

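View pics/s7.png

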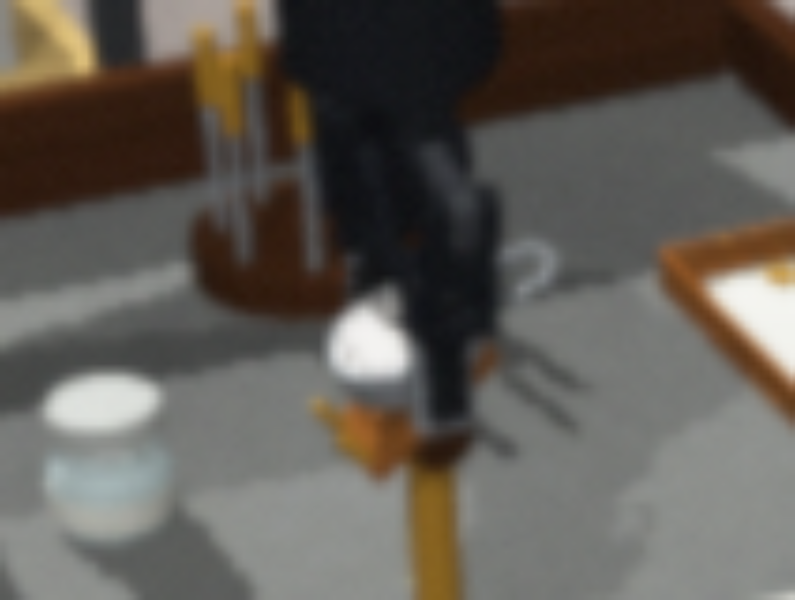

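Call:
servo_tool(
  commands=[
    {"dx":0.2,"dy":0,"dz":0,"yaw":0,"hand":5},
    {"dx":0.2,"dy":0,"dz":0,"yaw":0,"hand":5},
    {"dx":0.2,"dy":0,"dz":0,"yaw":0,"hand":5},
  ],
)

```text
time_s: 13.02
tool_pos: [572.6, 217.9, 150.3]
orientation: [3.8, 89.6, 3.0]
force: [-2.6, -2.0, 9.3]
width: 54.6
```

Call:
servo_tool(
  commands=[
    {"dx":0.1,"dy":0,"dz":0,"yaw":0,"hand":5},
    {"dx":0,"dy":0,"dz":0,"yaw":0,"hand":5},
  ],
)

```text
time_s: 13.18
tool_pos: [572.8, 218.0, 149.4]
orientation: [4.6, 89.5, 3.9]
force: [-3.0, -1.3, 9.5]
width: 54.9
```

```bash
cat >> h.py <<'E'
def dialplane(p,c,r=24):
    X=cloud(p); m=(np.linalg.norm(X-np.array(c),axis=-1)<r); P=X[m]
    A=np.c_[P[:,:2],np.ones(len(P))]; k=np.ones(len(P),bool)
    for i in range(10):
        w=np.linalg.lstsq(A[k],P[k,2],rcond=None)[0]; rr=abs(A@w-P[:,2]); k=rr<max(1.5,np.median(rr)*2)
    return w,k.sum(),np.degrees(np.arctan(np.hypot(*w[:2]))),np.degrees(np.arctan2(w[1],w[0])),P[k].mean(0)
E
python3 - <<'E'
from h import *
p=eyes.camera("wrist"); save(p,"w8"); print(dialplane(p,(567,218,173)))
s=monitor.observe();print(s["force"],s["tool_pos"])
p=eyes.camera("side"); cv2.imwrite("pics/s8.png",cv2.resize(p["image"][170:250,220:326,::-1],(795,600)))
E
```

```text
(array([ 6.99737597e-01, -9.65094898e-03, -2.15034495e+02]), np.int64(10665), np.float64(34.984488298650675), np.float64(-0.7901870487365161), array([564.6819702 , 218.04253463, 177.99039225]))
[-2.07709574 -1.11643468  7.81492207] [572.79875698 217.94964594 149.39489689]
```

View pics/w8.png

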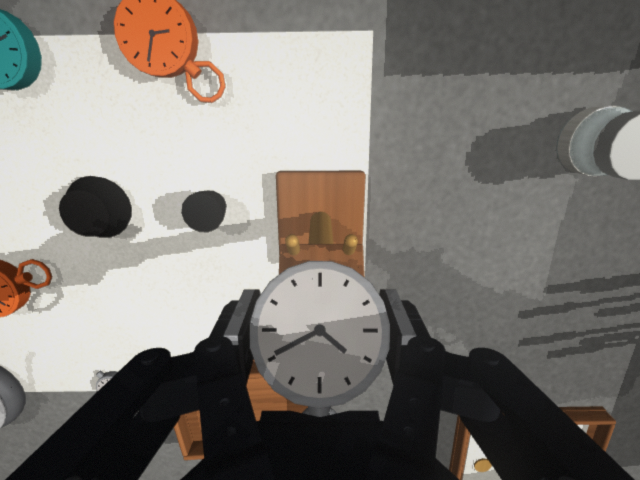

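View pics/s8.png

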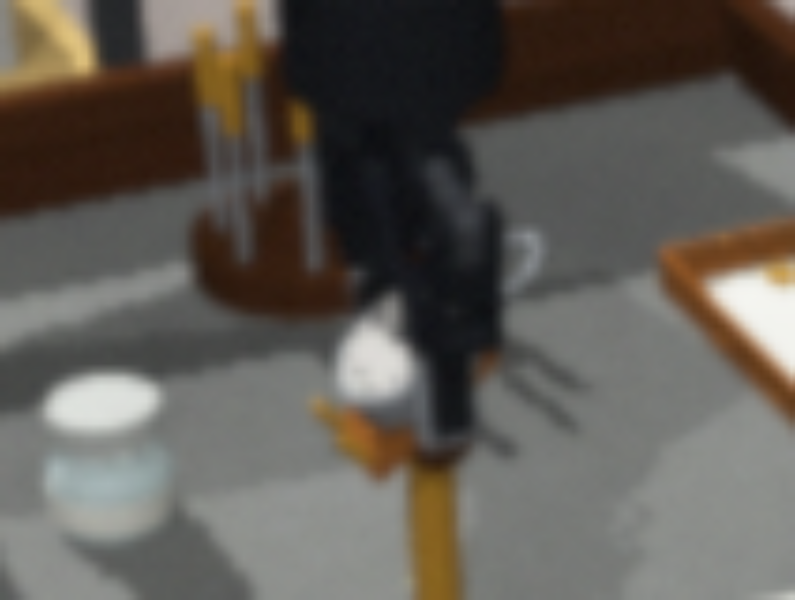

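Call:
servo_tool(
  commands=[
    {"dx":0.2,"dy":0,"dz":0,"yaw":0,"hand":5},
    {"dx":0.2,"dy":0,"dz":0,"yaw":0,"hand":5},
    {"dx":0.1,"dy":0,"dz":0,"yaw":0,"hand":5},
    {"dx":0,"dy":0,"dz":0,"yaw":0,"hand":5},
  ],
)

```text
time_s: 13.62
tool_pos: [573.3, 218.1, 146.6]
orientation: [4.8, 89.5, 4.0]
force: [-5.6, -2.7, 16.4]
width: 54.8
```

```bash
python3 - <<'E'
from h import *
p=eyes.camera("wrist"); save(p,"w9"); print(dialplane(p,(566,218,175)))
s=monitor.observe();print(s["force"],s["tool_pos"])
E
```

```text
(array([ 8.41346987e-01, -8.21752038e-03, -2.98050112e+02]), np.int64(11156), np.float64(40.07682449618119), np.float64(-0.5595958293419946), array([566.14861967, 218.02049956, 176.48573529]))
[-5.21554462 -2.91476175 15.76003363] [573.33114524 218.07649824 146.658279  ]
```

Call:
servo_tool(
  commands=[
    {"dx":-0.2,"dy":0,"dz":0,"yaw":0,"hand":6.0},
    {"dx":-0.2,"dy":0,"dz":0,"yaw":0,"hand":6.4},
    {"dx":0,"dy":0,"dz":0,"yaw":0,"hand":6.8},
    {"dx":0,"dy":0,"dz":0,"yaw":0,"hand":6.8},
    {"dx":0,"dy":0,"dz":0,"yaw":0,"hand":6.8},
    {"dx":0,"dy":0,"dz":0,"yaw":0,"hand":6.8},
  ],
)

```text
time_s: 14.17
tool_pos: [569.6, 217.7, 142.7]
orientation: [-167.7, 89.9, -168.4]
force: [-0.8, -0.3, -1.1]
width: 67.9
```

```bash
python3 - <<'E'
from h import *
p=eyes.camera("wrist"); save(p,"w10"); print(dialplane(p,(560,219,175)))
s=monitor.observe();print(s["force"],s["tool_pos"],s["orientation"])
p=eyes.camera("side"); cv2.imwrite("pics/s10.png",cv2.resize(p["image"][170:250,220:326,::-1],(795,600)))
E
```

```text
(array([ 8.30423058e-01, -8.47778947e-03, -2.91796488e+02]), np.int64(11276), np.float64(39.70848978017511), np.float64(-0.5849123259733052), array([562.55512186, 218.88304279, 173.50661232]))
[-0.23767745 -0.21958784 -0.80243307] [569.66844016 217.68684763 142.6739065 ] [-170.45168443   89.93754753 -171.24259469]
```

View pics/w10.png

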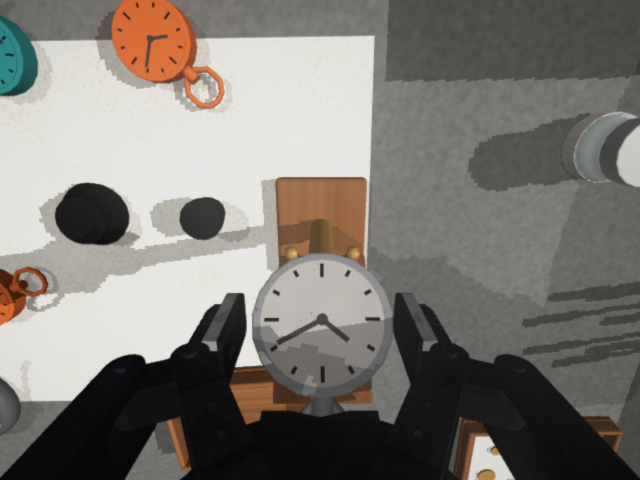

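View pics/s10.png

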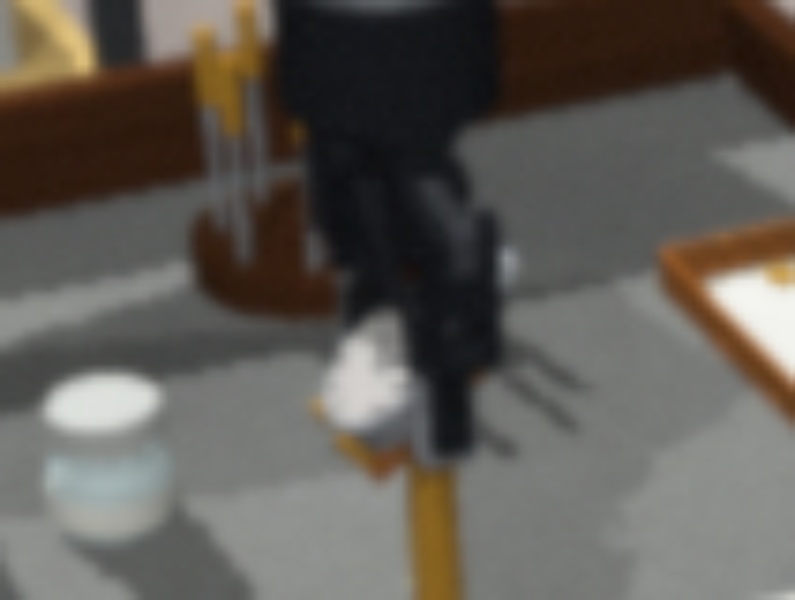

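Call:
servo_tool(
  commands=[
    {"dx":-0.5,"dy":0.12,"dz":-0.25,"yaw":0,"hand":6.8},
    {"dx":-0.45,"dy":0,"dz":0,"yaw":0,"hand":6.8},
    {"dx":0,"dy":0,"dz":0,"yaw":0,"hand":5},
    {"dx":0,"dy":0,"dz":0,"yaw":0,"hand":5},
    {"dx":0,"dy":0,"dz":0,"yaw":0,"hand":5},
    {"dx":0,"dy":0,"dz":0,"yaw":0,"hand":5},
    {"dx":0,"dy":0,"dz":0,"yaw":0,"hand":5},
  ],
  squeeze=50,
)

```text
time_s: 14.85
tool_pos: [568.3, 219.0, 154.8]
orientation: [1.9, 89.9, 1.1]
force: [-1.7, -0.1, 6.1]
width: 54.2
```

```bash
python3 - <<'E'
from h import *
p=eyes.camera("wrist"); save(p,"w11"); print(dialplane(p,(560,219,175)))
s=monitor.observe();print(s["force"],s["tool_pos"],s["orientation"])
p=eyes.camera("side"); cv2.imwrite("pics/s11.png",cv2.resize(p["image"][170:250,220:326,::-1],(795,600)))
E
```

```text
(array([ 8.30153716e-01, -7.75792007e-03, -2.91795817e+02]), np.int64(9331), np.float64(39.69911706812912), np.float64(-0.5354226939810904), array([562.4888174 , 218.98433045, 173.45750206]))
[-1.22399772 -0.60704337  5.80840859] [568.30912758 219.02530559 154.82640776] [ 1.77386236 89.86956236  0.99637159]
```

View pics/s11.png

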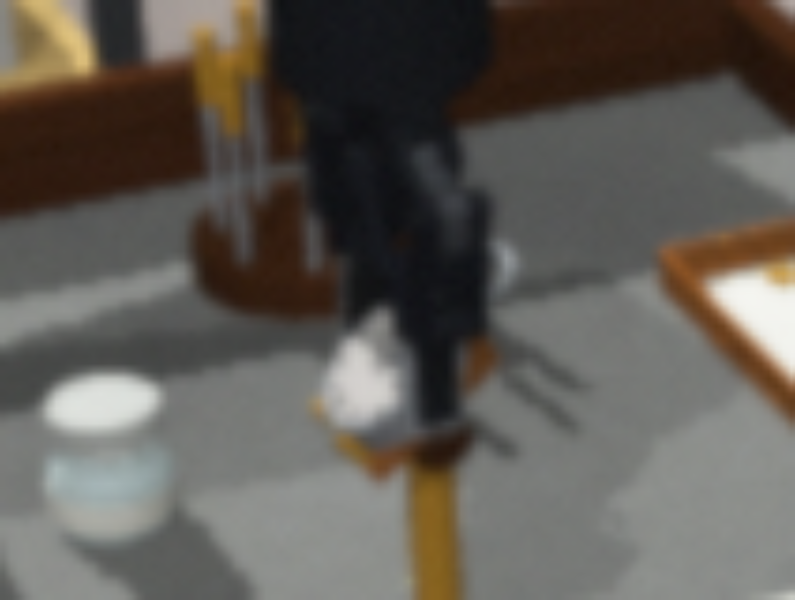

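View pics/w11.png

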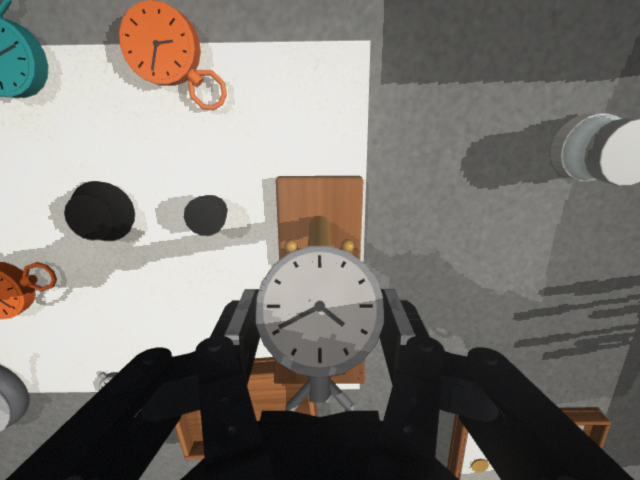

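Call:
servo_tool(
  commands=[
    {"dx":-0.5,"dy":0,"dz":0,"yaw":0,"hand":5},
    {"dx":-1,"dy":0,"dz":0,"yaw":0,"hand":5},
    {"dx":-2,"dy":0,"dz":0,"yaw":0,"hand":5},
    {"dx":-2.5,"dy":0,"dz":0,"yaw":0,"hand":5},
    {"dx":-2.5,"dy":0,"dz":0,"yaw":0,"hand":5},
    {"dx":-2.5,"dy":0,"dz":0,"yaw":0,"hand":5},
    {"dx":-2.5,"dy":0,"dz":0,"yaw":0,"hand":5},
    {"dx":0,"dy":0,"dz":0,"yaw":0,"hand":5},
    {"dx":0,"dy":0,"dz":0,"yaw":0,"hand":5},
  ],
  squeeze=50,
)

```text
time_s: 15.7
tool_pos: [568.1, 219.1, 289.6]
orientation: [13.5, 89.8, 12.7]
force: [-0.4, -0.3, -2.2]
width: 54.0
```

```bash
python3 - <<'E'
from h import *
p=eyes.camera("wrist"); save(p,"w12"); s=monitor.observe(); t=s["tool_pos"];w=dialplane(p,t+np.array([-6,0,20])); print(w, w[4]-t)
print(s["force"],t,s["orientation"])
E
```

```text
(array([ 8.32765525e-01, -6.82980018e-03, -1.58657605e+02]), np.int64(9420), np.float64(39.78731342271576), np.float64(-0.4698921129102061), array([561.85810694, 219.00833598, 307.74267317])) [-5.26467757  0.09418786 20.60650574]
[-0.57762854 -0.84870104 -2.99999582] [567.12278451 218.91414812 287.13616742] [-175.05182678   89.96382117 -175.84289961]
```

View pics/w12.png

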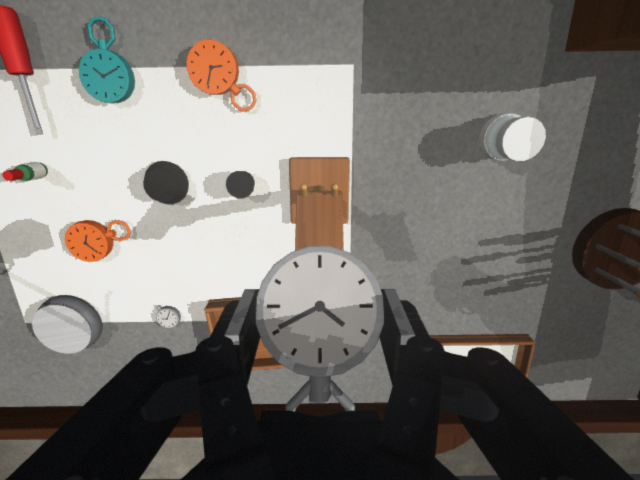

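Call:
servo_tool(
  commands=[
    {"dx":0,"dy":-2.5,"dz":-0.3,"yaw":0,"hand":5},
    {"dx":0,"dy":-3.8,"dz":-0.5,"yaw":0,"hand":5},
    {"dx":0,"dy":-3.8,"dz":-0.5,"yaw":0,"hand":5},
    {"dx":0,"dy":-3.8,"dz":-0.5,"yaw":0,"hand":5},
    {"dx":0,"dy":-3.8,"dz":-0.5,"yaw":0,"hand":5},
    {"dx":0,"dy":-3.8,"dz":-0.5,"yaw":0,"hand":5},
    {"dx":0,"dy":-3.8,"dz":-0.5,"yaw":0,"hand":5},
    {"dx":0,"dy":-3.8,"dz":-0.5,"yaw":0,"hand":5},
    {"dx":0,"dy":-3.8,"dz":-0.5,"yaw":0,"hand":5},
    {"dx":0,"dy":-3.8,"dz":-0.5,"yaw":0,"hand":5},
    {"dx":0,"dy":-3.8,"dz":-0.5,"yaw":0,"hand":5},
    {"dx":0,"dy":-3.8,"dz":-0.5,"yaw":0,"hand":5},
  ],
)

```text
time_s: 16.75
tool_pos: [501.7, -224.2, 284.6]
orientation: [144.2, 89.7, 143.4]
force: [0.7, -0.3, -1.1]
width: 54.3
```

Call:
servo_tool(
  commands=[
    {"dx":0,"dy":-2.9,"dz":0,"yaw":0.1,"hand":5},
    {"dx":0,"dy":-1,"dz":0,"yaw":0.1,"hand":5},
    {"dx":0,"dy":0,"dz":0,"yaw":0,"hand":5},
    {"dx":0,"dy":0,"dz":0,"yaw":0,"hand":5},
    {"dx":0,"dy":0,"dz":0,"yaw":0,"hand":5},
  ],
)

```text
time_s: 17.17
tool_pos: [501.4, -260.8, 286.0]
orientation: [145.6, 89.8, 133.5]
force: [0.7, 1.0, -2.2]
width: 54.2
```

```bash
python3 - <<'E'
from h import *
p=eyes.camera("wrist"); save(p,"w13"); s=monitor.observe(); t=s["tool_pos"]
a=np.radians(-12.5);w=dialplane(p,t+np.array([-6*np.cos(a),-6*np.sin(a),20])); print(w, w[4]-t)
print(s["force"],t,s["orientation"],s["qpos"])
for l in ["hook_seat","hook_root","hook_stand","watch_bow"]: print(l,[(np.round(q["at"]),q["p"]) for q in eyes.landmark_of(p,l)[:3]])
p=eyes.camera("side"); cv2.imwrite("pics/s13.png",cv2.resize(p["image"][230:350,320:480,::-1],(800,600)))
for l in ["hook_seat","hook_root","hook_stand","watch_bow"]: print(l,[(np.round(q["at"]),q["p"]) for q in eyes.landmark_of(p,l)[:3]])
p=eyes.camera("top"); cv2.imwrite("pics/t13.png",cv2.resize(p["image"][180:300,400:560,::-1],(800,600)))
for l in ["hook_seat","hook_root","hook_stand","watch_bow"]: print(l,[(np.round(q["at"]),q["p"]) for q in eyes.landmark_of(p,l)[:3]])
E
```

```text
(array([   0.79869234,   -0.16405052, -134.06348624]), np.int64(9498), np.float64(39.19263892914513), np.float64(-11.607057516300923), array([ 497.4382108 , -259.68714871,  305.83841233])) [-4.23536306  0.96704653 19.26625851]
[-0.05348501  0.0061286  -1.87213776] [ 501.67357386 -260.65419524  286.57215382] [145.56205038  89.86442835 133.48777789] [-3.77451828e+01  4.21408910e-01  1.02429504e+02  2.11830773e-02
  7.72830752e+01 -1.15675598e+02]
hook_seat [(array([ 586., -428.,   -0.]), 0.39)]
hook_root []
hook_stand [(array([ 596., -286.,   -1.]), 0.73)]
watch_bow [(array([620., -37.,  11.]), 0.89), (array([382., -22.,  10.]), 0.77), (array([ 426., -220.,    9.]), 0.69)]
hook_seat [(array([ 600., -287.,  298.]), 0.55)]
hook_root [(array([ 638., -293.,  305.]), 0.74)]
hook_stand [(array([ 601., -286.,   -2.]), 0.85)]
watch_bow [(array([620., -37.,   6.]), 0.78), (array([474., 141.,   9.]), 0.78), (array([ 426., -210.,   12.]), 0.75)]
hook_seat [(array([ 602., -286.,  302.]), 0.69)]
hook_root [(array([ 636., -294.,  307.]), 0.81)]
hook_stand [(array([ 602., -285.,    2.]), 0.64), (array([ 546., -132.,   -2.]), 0.53)]
watch_bow [(array([474., 140.,   7.]), 0.68), (array([ 426., -219.,   11.]), 0.68), (array([384., -14.,  10.]), 0.67)]
```

View pics/w13.png

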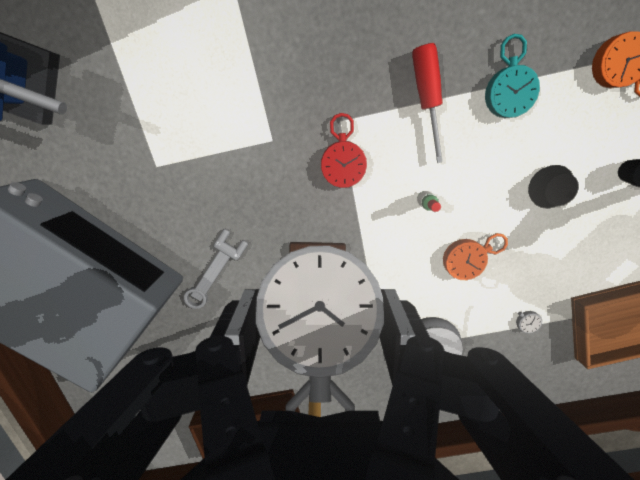

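View pics/s13.png

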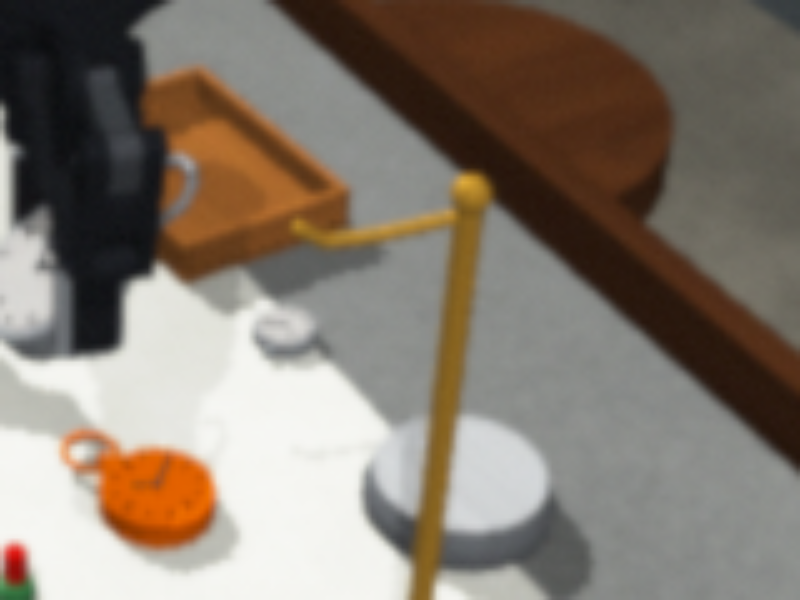

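View pics/t13.png

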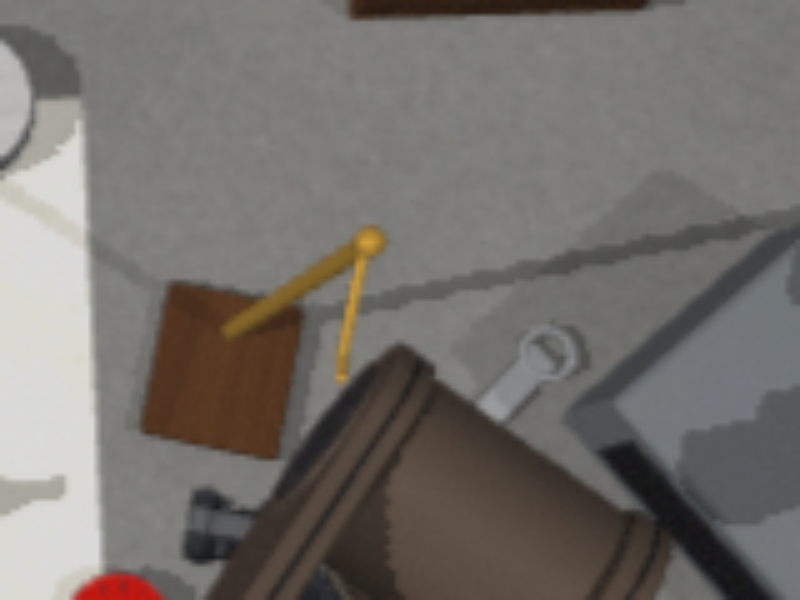

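Call:
servo_tool(
  commands=[
    {"dx":0.1,"dy":-0.19,"dz":1,"yaw":0,"hand":5},
    {"dx":0.1,"dy":-0.19,"dz":1,"yaw":0,"hand":5},
    {"dx":0,"dy":0,"dz":1,"yaw":0,"hand":5},
    {"dx":0,"dy":0,"dz":0,"yaw":0,"hand":5},
    {"dx":0,"dy":0,"dz":0,"yaw":0,"hand":5},
  ],
)

```text
time_s: 18.33
tool_pos: [531.0, -272.3, 285.3]
orientation: [157.8, 89.9, 145.5]
force: [0.3, -0.9, -2.6]
width: 54.0
```

```bash
cat >> h.py <<'E'
S=np.array([601,-285.7,0]); A=np.radians(-12); H=np.array([np.cos(A),np.sin(A),0]); EY=np.array([-np.sin(A),np.cos(A),0])
def st(X): d=np.asarray(X)-S; return np.array([d@H,d@EY,d[2]])
def wd(x,y,z): return S+x*H+y*EY+np.array([0,0,z])
def look(n,draw=True,box=(230,350,320,480)):
    s=monitor.observe(); t=st(s["tool_pos"]); print("TCP stand",t.round(1),"yaw",round((s["orientation"][2]-s["orientation"][0]+180)%360-180,1),"F",s["force"].round(1),"w",round(s["width"],1),s["time_s"])
    p=eyes.camera("side"); im=p["image"][:,:,::-1].copy()
    a,b,c,d=box; k=800/(d-c); z=cv2.resize(im[a:b,c:d],None,fx=k,fy=k,interpolation=cv2.INTER_CUBIC)
    if draw:
        for x,zz in [(40,304),(8,300),(-10,300),(-20,307)]:
            q=((pix(p,wd(x,0,zz))-[c,a]+.5)*k).astype(int); cv2.circle(z,tuple(int(v) for v in q),4,(0,0,255),1)
        # bow predicted
        th=np.radians(40); o=t+np.array([-0.5,0,14])
        for u,v in [(37,0),(39,10),(50,10),(56,0),(50,-10),(39,-10),(60,0)]:
            q=((pix(p,wd(o[0]+u*np.cos(th),o[1]+v,o[2]+u*np.sin(th)))-[c,a]+.5)*k).astype(int); cv2.circle(z,tuple(int(v) for v in q),3,(0,255,0),1)
    cv2.imwrite(f"pics/{n}.png",z); return p
E
python3 -c "
from h import *
look('s14')
p=eyes.camera('wrist');save(p,'w14')"
```

```text
TCP stand [-71.3  -1.5 285.3] yaw -12.2 F [ 0.3 -0.9 -2.6] w 54.0 18.3333
```

View pics/s14.png

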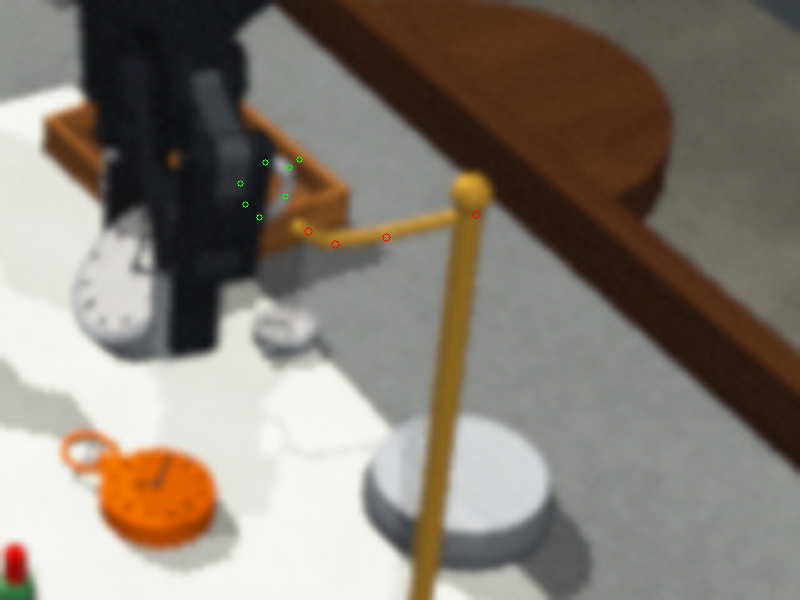

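View pics/w14.png

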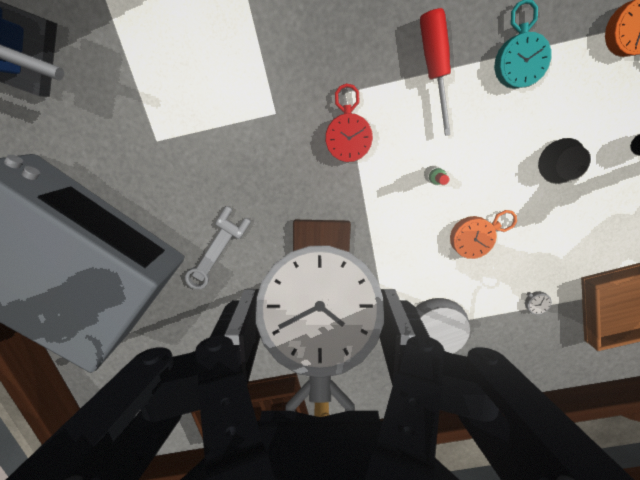

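Call:
servo_tool(
  commands=[
    {"dx":0.6,"dy":0.1,"dz":0.35,"yaw":0,"hand":5},
    {"dx":0.6,"dy":0,"dz":0.35,"yaw":0,"hand":5},
    {"dx":0,"dy":0,"dz":0,"yaw":0,"hand":5},
    {"dx":0,"dy":0,"dz":0,"yaw":0,"hand":5},
  ],
)

```text
time_s: 18.77
tool_pos: [537.1, -272.4, 272.7]
orientation: [156.3, 89.9, 144.1]
force: [0.3, 0.5, -1.7]
width: 54.4
```

```bash
python3 -c "
from h import *
look('s15',box=(240,330,360,480))
p=eyes.camera('wrist');cv2.imwrite('pics/w15.png',cv2.resize(p['image'][360:420,280:360,::-1],(800,600),interpolation=cv2.INTER_CUBIC))
X=cloud(p)
for v in range(380,412,4): print(v,[tuple(st(X[v,u]).round().astype(int)) for u in range(316,330,3)])
"
```

```text
TCP stand [-65.3  -0.3 272.7] yaw -12.2 F [ 0.3  0.5 -1.7] w 54.4 18.7667
380 [(np.int64(-48), np.int64(-2), np.int64(306)), (np.int64(-48), np.int64(0), np.int64(307)), (np.int64(-48), np.int64(1), np.int64(307)), (np.int64(-47), np.int64(2), np.int64(305)), (np.int64(-47), np.int64(3), np.int64(305))]
384 [(np.int64(-46), np.int64(-2), np.int64(306)), (np.int64(-46), np.int64(-1), np.int64(307)), (np.int64(-47), np.int64(1), np.int64(307)), (np.int64(-47), np.int64(2), np.int64(308)), (np.int64(-46), np.int64(3), np.int64(306))]
388 [(np.int64(-45), np.int64(-2), np.int64(308)), (np.int64(-45), np.int64(-1), np.int64(308)), (np.int64(-45), np.int64(1), np.int64(307)), (np.int64(-45), np.int64(2), np.int64(307)), (np.int64(-45), np.int64(3), np.int64(308))]
392 [(np.int64(-45), np.int64(-2), np.int64(309)), (np.int64(-44), np.int64(-1), np.int64(309)), (np.int64(-44), np.int64(1), np.int64(308)), (np.int64(-44), np.int64(2), np.int64(309)), (np.int64(-45), np.int64(3), np.int64(309))]
396 [(np.int64(-43), np.int64(-2), np.int64(310)), (np.int64(-44), np.int64(-1), np.int64(310)), (np.int64(-42), np.int64(1), np.int64(309)), (np.int64(-43), np.int64(2), np.int64(310)), (np.int64(-43), np.int64(3), np.int64(309))]
400 [(np.int64(-42), np.int64(-2), np.int64(311)), (np.int64(-42), np.int64(-1), np.int64(311)), (np.int64(-43), np.int64(1), np.int64(311)), (np.int64(-43), np.int64(2), np.int64(311)), (np.int64(-41), np.int64(3), np.int64(310))]
404 [(np.int64(33), np.int64(-3), np.int64(239)), (np.int64(33), np.int64(-1), np.int64(240)), (np.int64(34), np.int64(1), np.int64(239)), (np.int64(34), np.int64(3), np.int64(238)), (np.int64(280), np.int64(12), np.int64(-1))]
408 [(np.int64(34), np.int64(-3), np.int64(242)), (np.int64(33), np.int64(-1), np.int64(243)), (np.int64(33), np.int64(1), np.int64(243)), (np.int64(34), np.int64(3), np.int64(242)), (np.int64(287), np.int64(12), np.int64(1))]
```

View pics/s15.png

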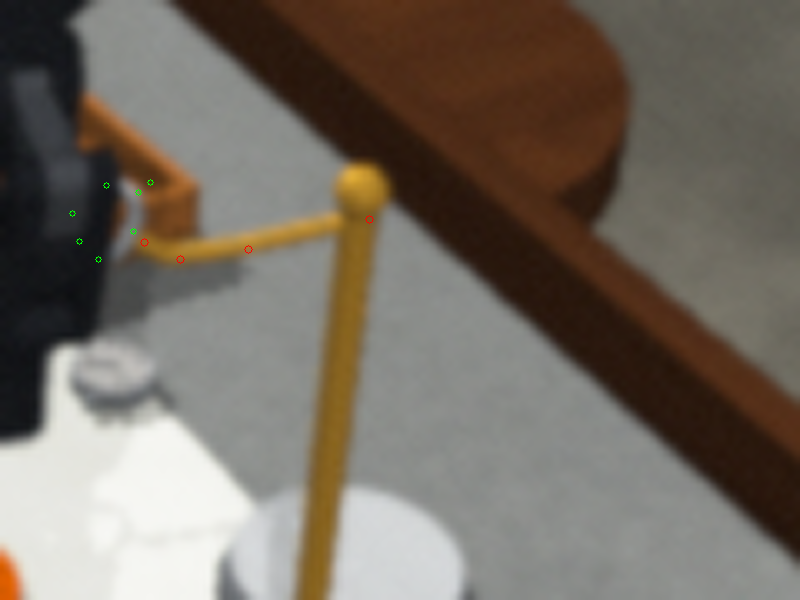

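View pics/w15.png

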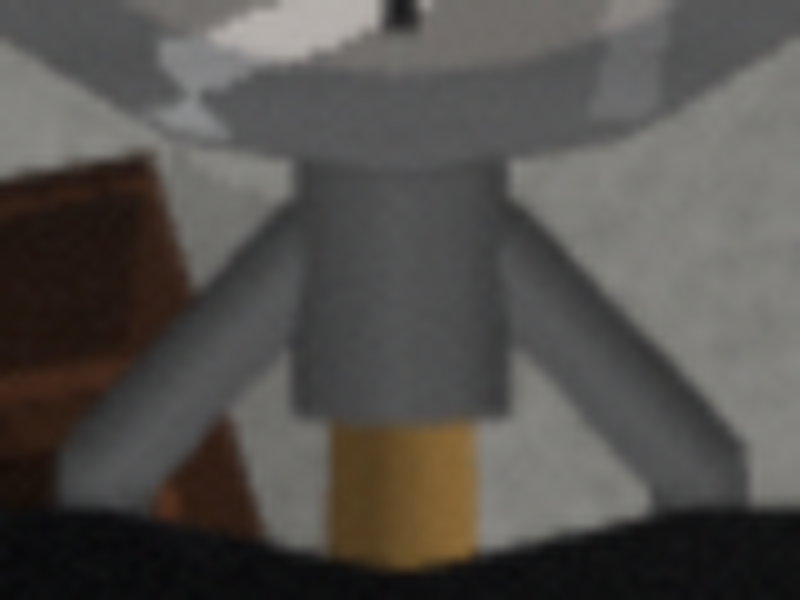

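```bash
python3 -c "
from h import *
look('s16',draw=False,box=(258,294,366,414))
"
```

```text
TCP stand [-65.   -0.5 273.6] yaw -12.2 F [ 0.7 -0.2 -1.4] w 54.2 18.8667
```

View pics/s16.png

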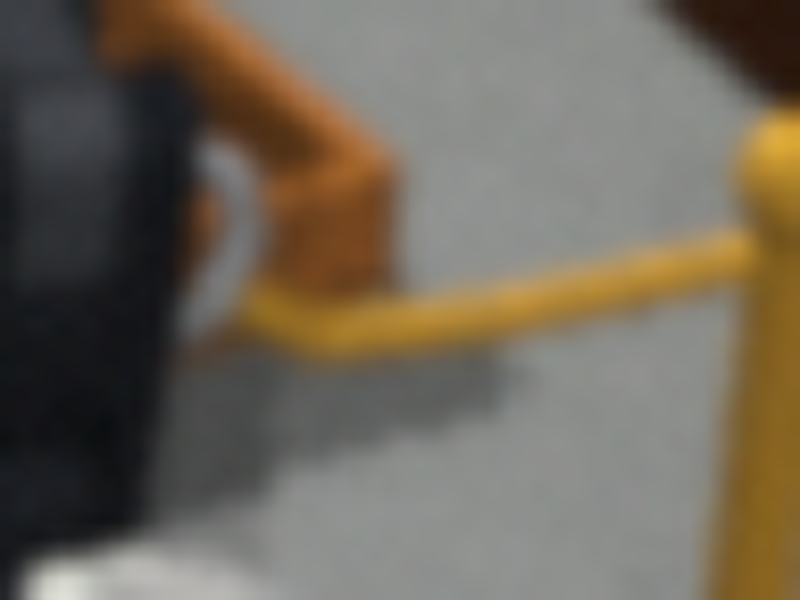

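```bash
python3 -c "
from h import *
p=eyes.camera('side'); s=monitor.observe(); t=st(s['tool_pos']); print(t)
print('cam',st(-p['R'].T@p['t']))
f=lambda x,y,z:((pix(p,wd(x,y,z))-[366,258]+.5)*16.667).round()
print('tip',f(-22,0,308),'bend',f(-10,0,300),'root',f(36,0,304))
th=np.radians(40); o=t+np.array([-0.5,0,14])
for u,v in [(60,0),(60,-5),(54,-10),(50,-12),(39,-12)]: print(u,v,f(o[0]+u*np.cos(th),o[1]+v,o[2]+u*np.sin(th)))
print('d/dx',f(-12,0,308)-f(-22,0,308),'d/dz',f(-22,0,318)-f(-22,0,308),'dy',f(-22,10,308)-f(-22,0,308))
"
```

```text
[-64.88044311  -0.58685417 274.09907832]
cam [-261.35654971 -594.51347776  767.19954156]
tip [244. 301.] bend [352. 349.] root [786. 254.]
60 0 [283. 146.]
60 -5 [300. 175.]
54 -10 [270. 242.]
50 -12 [245. 280.]
39 -12 [159. 350.]
d/dx [ 95. -14.] d/dz [  6. -82.] dy [-33. -57.]
```

Call:
servo_tool(
  commands=[
    {"dx":-0.23,"dy":0.04,"dz":0.28,"yaw":0,"hand":5},
    {"dx":0.46,"dy":0,"dz":0.38,"yaw":0,"hand":5},
    {"dx":0.46,"dy":0,"dz":0.38,"yaw":0,"hand":5},
    {"dx":0,"dy":0,"dz":0,"yaw":0,"hand":5},
    {"dx":0,"dy":0,"dz":0,"yaw":0,"hand":5},
  ],
)

```text
time_s: 19.38
tool_pos: [547.6, -274.4, 265.9]
orientation: [158.5, 89.9, 146.3]
force: [0.2, 0.2, -1.1]
width: 54.1
```

```bash
python3 -c "
from h import *
look('s17',draw=False,box=(258,294,366,414))
p=eyes.camera('wrist');cv2.imwrite('pics/w17.png',cv2.resize(p['image'][360:420,280:360,::-1],(800,600),interpolation=cv2.INTER_CUBIC))
"
```

```text
TCP stand [-54.6  -0.  265.9] yaw -12.2 F [ 0.2  0.2 -1.1] w 54.1 19.3833
```

View pics/s17.png

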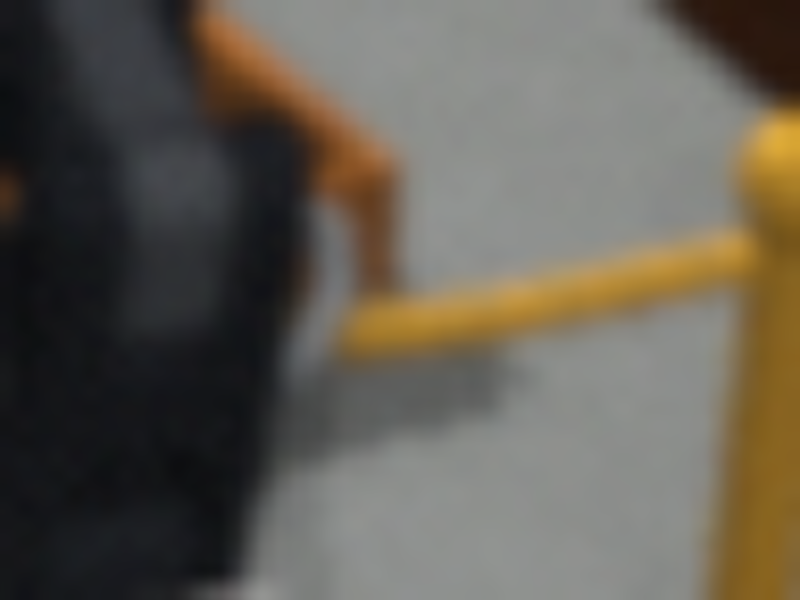

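View pics/w17.png

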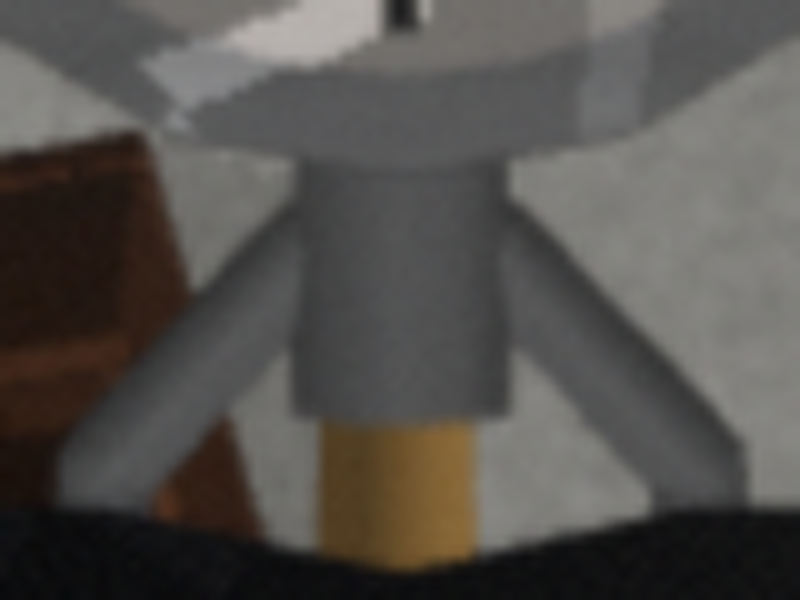

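Call:
servo_tool(
  commands=[
    {"dx":0.35,"dy":0,"dz":0.3,"yaw":0,"hand":5},
    {"dx":0.35,"dy":0,"dz":0.3,"yaw":0,"hand":5},
    {"dx":0.25,"dy":0,"dz":0.3,"yaw":0,"hand":5},
    {"dx":0,"dy":0,"dz":0,"yaw":0,"hand":5},
  ],
)

```text
time_s: 19.82
tool_pos: [556.7, -276.4, 256.4]
orientation: [140.6, 89.9, 128.4]
force: [0.6, 0.3, -1.3]
width: 54.1
```

```bash
python3 -c "
from h import *
look('s18',draw=False,box=(258,294,366,414))
"
```

```text
TCP stand [-4.530e+01 -1.000e-01  2.564e+02] yaw -12.2 F [ 0.6  0.3 -1.3] w 54.1 19.8167
```

View pics/s18.png

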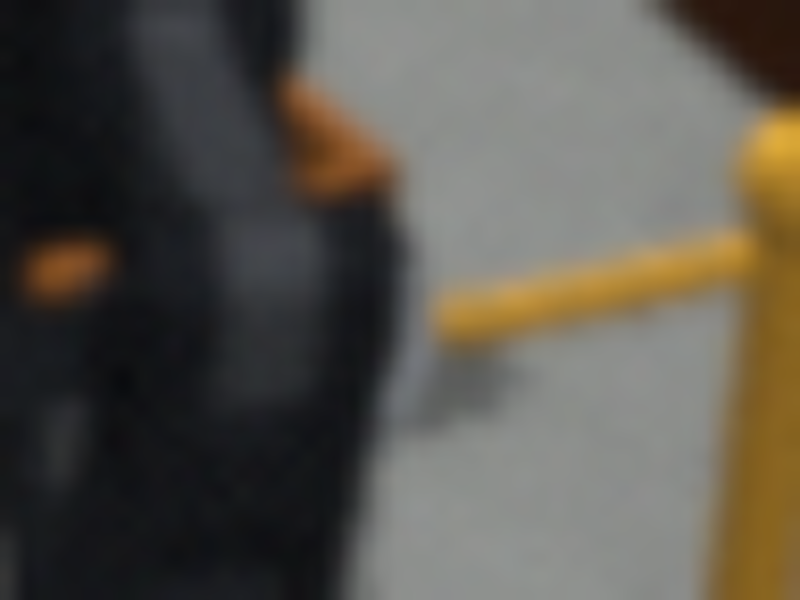

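Call:
servo_tool(
  commands=[
    {"dx":0,"dy":0,"dz":0.25,"yaw":0,"hand":5},
    {"dx":0.05,"dy":0,"dz":0.25,"yaw":0,"hand":5},
    {"dx":0.05,"dy":0,"dz":0,"yaw":0,"hand":5},
    {"dx":0,"dy":0,"dz":0,"yaw":0,"hand":5},
    {"dx":0.22,"dy":0,"dz":0.19,"yaw":0,"hand":5},
    {"dx":0.21,"dy":0,"dz":0.2,"yaw":0,"hand":5},
    {"dx":0,"dy":0,"dz":0,"yaw":0,"hand":5},
  ],
  squeeze=20,
)

```text
time_s: 20.45
tool_pos: [565.8, -278.5, 253.2]
orientation: [-12.5, 89.9, -24.7]
force: [-1.7, 1.8, 4.0]
width: 53.9
```

```bash
python3 -c "
from h import *
look('s19',draw=False,box=(240,330,340,460))
p=eyes.camera('wrist');save(p,'w19')
t=monitor.observe()['tool_pos']; print(dialplane(p,t+H*-6+[0,0,20]))
"
```

```text
TCP stand [-35.9  -0.3 253.2] yaw -12.2 F [-1.7  1.8  4. ] w 53.9 20.45
(array([ 9.04770048e-01, -1.94971093e-01, -2.88871647e+02]), np.int64(9348), np.float64(42.785465627046634), np.float64(-12.16084480868587), array([ 561.41990155, -277.669598  ,  273.2218091 ]))
```

View pics/s19.png

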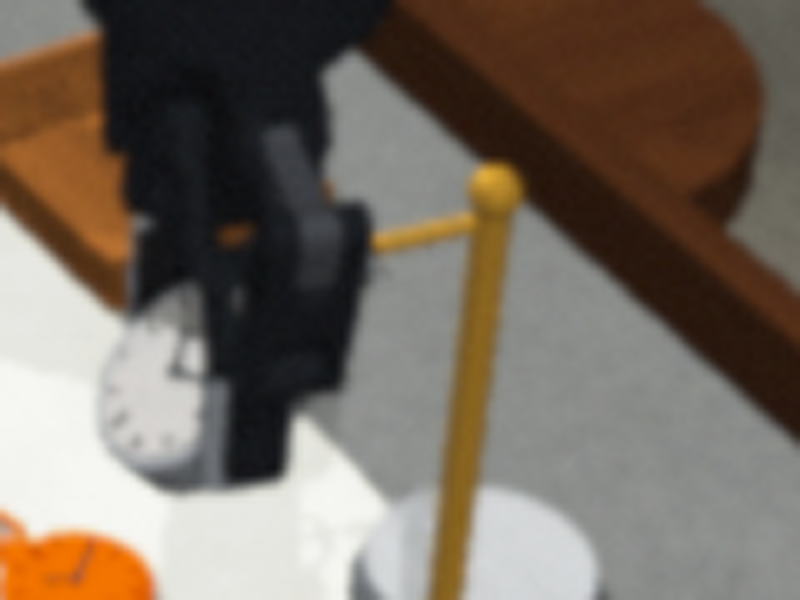

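View pics/w19.png

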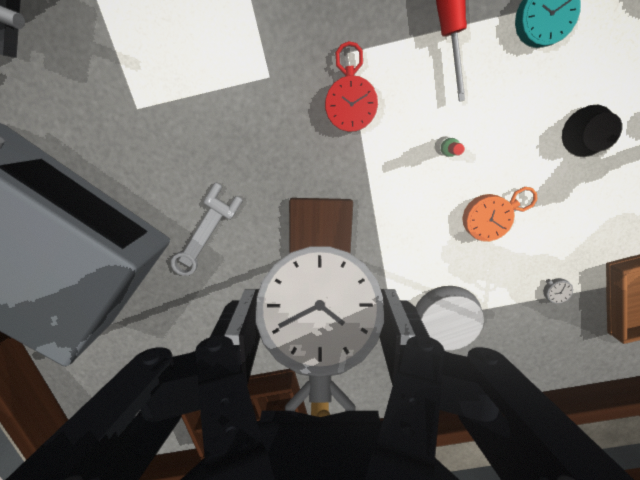

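Call:
servo_tool(
  commands=[
    {"dx":0.21,"dy":0,"dz":0.2,"yaw":0,"hand":5},
    {"dx":0.2,"dy":0,"dz":0.21,"yaw":0,"hand":5},
    {"dx":0.2,"dy":0,"dz":0.22,"yaw":0,"hand":5},
    {"dx":0,"dy":0,"dz":0,"yaw":0,"hand":5},
  ],
)

```text
time_s: 20.88
tool_pos: [572.0, -280.0, 246.7]
orientation: [-20.6, 89.9, -32.9]
force: [-2.7, 1.4, 5.1]
width: 53.7
```

```bash
python3 -c "
from h import *
look('s20',draw=False,box=(240,330,340,460))
p=eyes.camera('wrist');save(p,'w20')
t=monitor.observe()['tool_pos']; print(dialplane(p,t+H*-6+[0,0,20]))
"
```

```text
TCP stand [-29.6  -0.5 246.7] yaw -12.3 F [-2.7  1.4  5.1] w 53.7 20.8833
(array([ 1.25555060e+00, -2.69197157e-01, -5.21053316e+02]), np.int64(8395), np.float64(52.089803495481995), np.float64(-12.101327633773227), array([ 567.84139316, -279.05200551,  267.02011518]))
```

Call:
servo_tool(
  commands=[
    {"dx":0.18,"dy":0,"dz":0.23,"yaw":0,"hand":5},
    {"dx":0.17,"dy":0,"dz":0.24,"yaw":0,"hand":5},
    {"dx":0.1,"dy":0,"dz":0.25,"yaw":0,"hand":5},
    {"dx":0,"dy":0,"dz":0,"yaw":0,"hand":5},
  ],
)

```text
time_s: 21.32
tool_pos: [578.6, -281.4, 241.9]
orientation: [-59.1, 90.0, -71.3]
force: [-2.5, 1.8, 5.8]
width: 54.4
```

```bash
python3 -c "
from h import *
look('s21',draw=False,box=(240,330,340,460))
p=eyes.camera('wrist');save(p,'w21')
t=monitor.observe()['tool_pos']; print(dialplane(p,t+H*-6+[0,0,20]))
"
```

```text
TCP stand [-22.8  -0.4 241.9] yaw -12.2 F [-2.5  1.8  5.8] w 54.4 21.3167
(array([ 1.72776650e+00, -3.69409758e-01, -8.34134139e+02]), np.int64(7686), np.float64(60.49058486450766), np.float64(-12.068567973766383), array([ 574.75799899, -280.41560234,  262.50173779]))
```

View pics/s21.png

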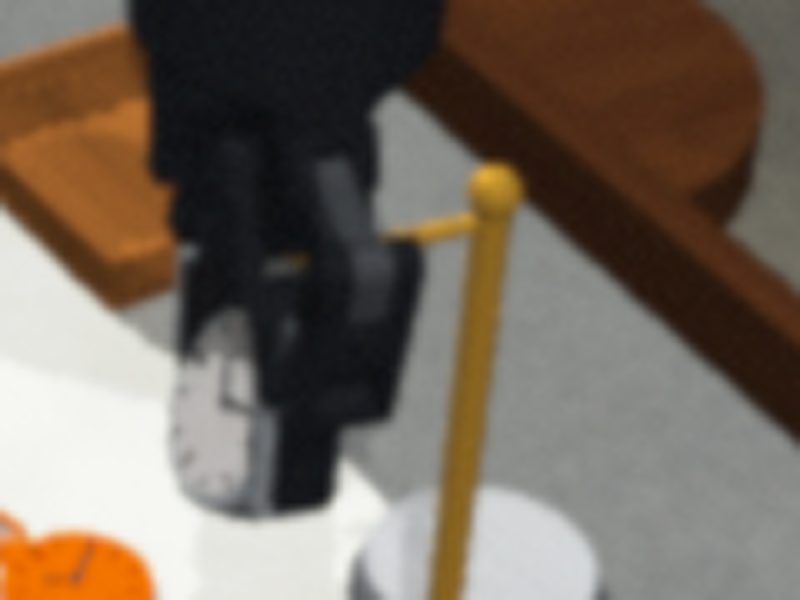

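View pics/w21.png

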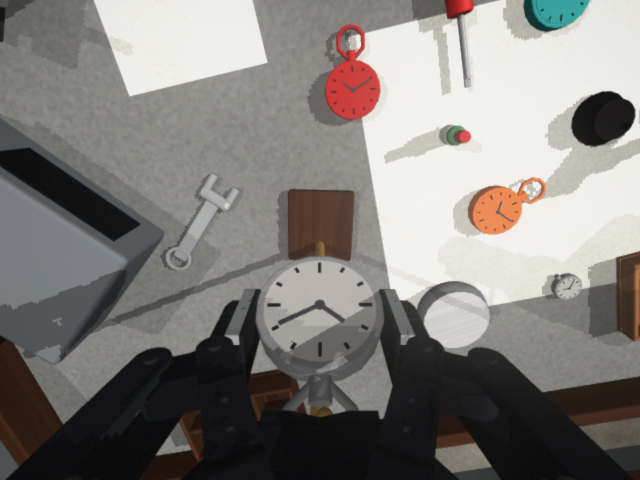

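Call:
servo_tool(
  commands=[
    {"dx":-0.1,"dy":0,"dz":0,"yaw":0,"hand":5.6},
    {"dx":0,"dy":0,"dz":0,"yaw":0,"hand":5.7},
    {"dx":0,"dy":0,"dz":0,"yaw":0,"hand":5.9},
    {"dx":0,"dy":0,"dz":0,"yaw":0,"hand":6.5},
    {"dx":0,"dy":0,"dz":0,"yaw":0,"hand":7.5},
    {"dx":0,"dy":0,"dz":0,"yaw":0,"hand":8},
    {"dx":0,"dy":0,"dz":0,"yaw":0,"hand":8},
    {"dx":0,"dy":0,"dz":0,"yaw":0,"hand":8},
    {"dx":0,"dy":0,"dz":0,"yaw":0,"hand":8},
    {"dx":0,"dy":0,"dz":0,"yaw":0,"hand":8},
  ],
)

```text
time_s: 22.25
tool_pos: [578.3, -281.2, 242.5]
orientation: [-91.6, 90.0, -103.9]
force: [0.1, -0.2, 0.3]
width: 80.3
```

```bash
python3 -c "
from h import *
look('s22',draw=False,box=(240,330,340,460))
p=eyes.camera('wrist');save(p,'w22')
"
```

```text
TCP stand [-23.1  -0.3 242.5] yaw -12.2 F [ 0.1 -0.2  0.3] w 80.3 22.25
```

View pics/s22.png

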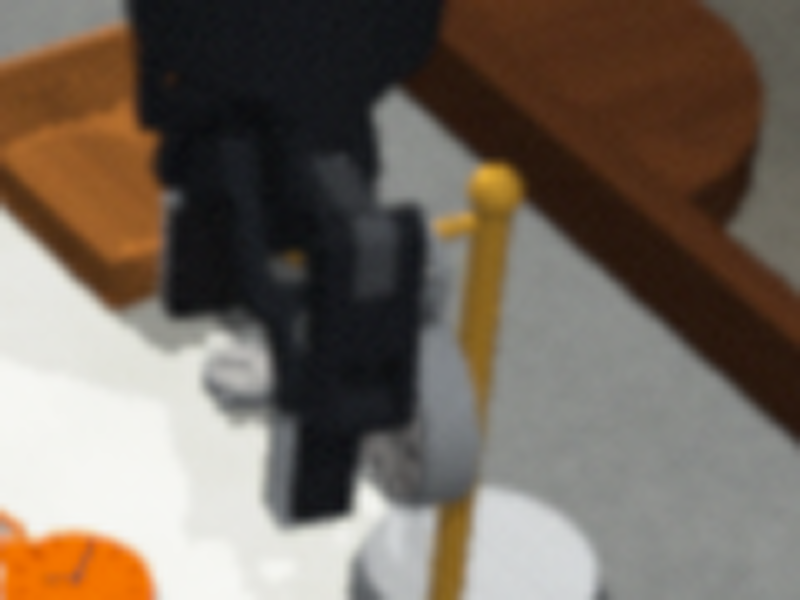

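View pics/w22.png

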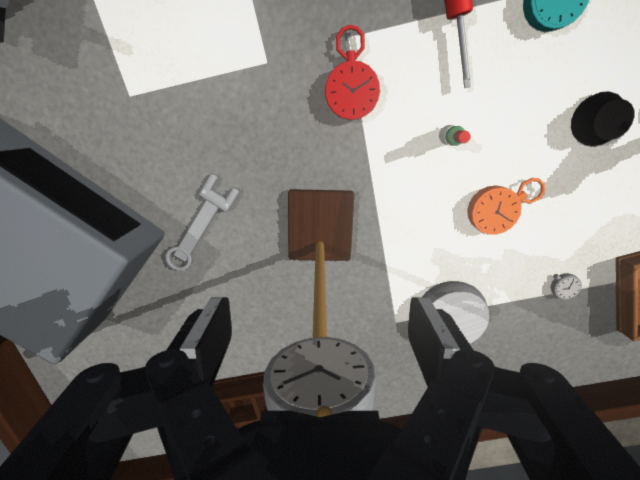

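Watch hangs on the hook between the open fingers (its dial visible at (320,378), the hook tip at (322,410)), still swinging a little towards the post. I'll let it settle, then lift straight up.

Call:
servo_tool(
  commands=[
    {"dx":0,"dy":0,"dz":0,"yaw":0,"hand":8.4},
    {"dx":0,"dy":0,"dz":0,"yaw":0,"hand":8.4},
    {"dx":0,"dy":0,"dz":0,"yaw":0,"hand":8.4},
    {"dx":0,"dy":0,"dz":0,"yaw":0,"hand":8.4},
    {"dx":0,"dy":0,"dz":0,"yaw":0,"hand":8.4},
    {"dx":0,"dy":0,"dz":0,"yaw":0,"hand":8.4},
    {"dx":0,"dy":0,"dz":0,"yaw":0,"hand":8.4},
    {"dx":0,"dy":0,"dz":0,"yaw":0,"hand":8.4},
    {"dx":0,"dy":0,"dz":0,"yaw":0,"hand":8.4},
    {"dx":0,"dy":0,"dz":0,"yaw":0,"hand":8.4},
    {"dx":0,"dy":0,"dz":0,"yaw":0,"hand":8.4},
    {"dx":0,"dy":0,"dz":0,"yaw":0,"hand":8.4},
  ],
)

```text
time_s: 23.35
tool_pos: [578.3, -281.2, 242.5]
orientation: [-47.3, 90.0, -59.6]
force: [0.9, 0.7, 0.5]
width: 84.0
```

Call:
servo_tool(
  commands=[
    {"dx":0,"dy":0,"dz":0,"yaw":0,"hand":8.4},
    {"dx":0,"dy":0,"dz":0,"yaw":0,"hand":8.4},
    {"dx":0,"dy":0,"dz":0,"yaw":0,"hand":8.4},
    {"dx":0,"dy":0,"dz":0,"yaw":0,"hand":8.4},
    {"dx":0,"dy":0,"dz":0,"yaw":0,"hand":8.4},
    {"dx":0,"dy":0,"dz":0,"yaw":0,"hand":8.4},
    {"dx":0,"dy":0,"dz":0,"yaw":0,"hand":8.4},
    {"dx":0,"dy":0,"dz":0,"yaw":0,"hand":8.4},
    {"dx":0,"dy":0,"dz":0,"yaw":0,"hand":8.4},
    {"dx":0,"dy":0,"dz":0,"yaw":0,"hand":8.4},
    {"dx":0,"dy":0,"dz":0,"yaw":0,"hand":8.4},
    {"dx":0,"dy":0,"dz":0,"yaw":0,"hand":8.4},
  ],
)

```text
time_s: 24.35
tool_pos: [578.3, -281.2, 242.5]
orientation: [-45.9, 90.0, -58.1]
force: [0.6, 1.1, 0.4]
width: 83.8
```

```bash
python3 -c "
from h import *
look('s23',draw=False,box=(240,330,340,460))
p=eyes.camera('wrist');save(p,'w23')
"
```

```text
TCP stand [-23.1  -0.3 242.5] yaw -12.3 F [0.6 1.1 0.4] w 83.8 24.35
```

View pics/s23.png

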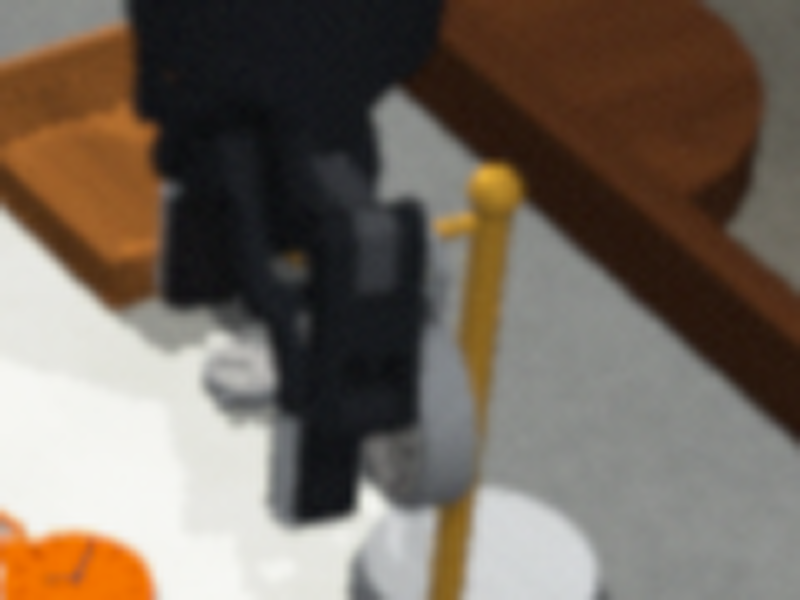

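View pics/w23.png

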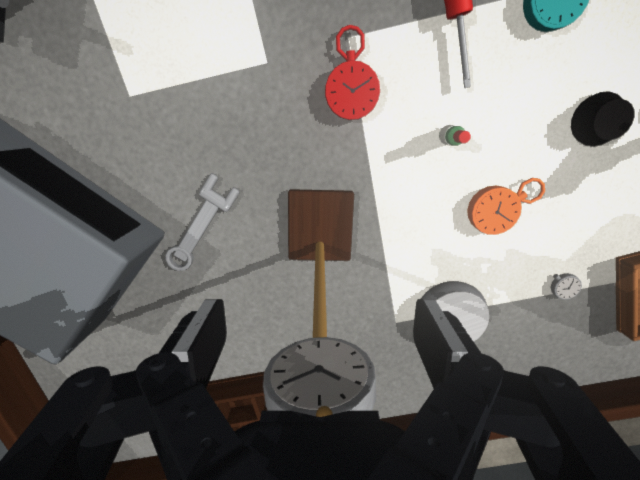

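```bash
python3 -c "
from h import *
p=eyes.camera('wrist');X=cloud(p)
P=X[350:400,285:355].reshape(-1,3); Q=np.array([st(x) for x in P]); 
m=np.isfinite(Q[:,0])&(Q[:,2]>180)&(Q[:,0]<60); Q=Q[m]; print(len(Q),np.percentile(Q,[5,50,95],axis=0).round(1))
c=np.median(Q,0)
k=np.ones(len(Q),bool)
for i in range(6):
    U,s,V=np.linalg.svd(Q[k]-Q[k].mean(0),full_matrices=False); r=abs((Q-Q[k].mean(0))@V[2]); k=r<2
print(V[2],k.sum(),Q[k].mean(0))
"
```

```text
3486 [[ 11.2 -15.7 235.3]
 [ 12.3  -0.  252.2]
 [ 13.5  15.  266.1]]
[-0.9985522  -0.05295779 -0.00943319] 3485 [ 12.32531318  -0.27822668 251.54116428]
```

Call:
servo_tool(
  commands=[
    {"dx":-1,"dy":0,"dz":0,"yaw":0,"hand":8.4},
    {"dx":-2,"dy":0,"dz":0,"yaw":0,"hand":8.4},
    {"dx":-2,"dy":0,"dz":0,"yaw":0,"hand":8.4},
    {"dx":-2,"dy":0,"dz":0,"yaw":0,"hand":8.4},
    {"dx":-2,"dy":0,"dz":0,"yaw":0,"hand":8.4},
    {"dx":-2,"dy":0,"dz":0,"yaw":0,"hand":8.4},
    {"dx":-1,"dy":0,"dz":-2,"yaw":0,"hand":8.4},
    {"dx":0,"dy":0,"dz":-2,"yaw":0,"hand":8.4},
    {"dx":0,"dy":0,"dz":-2,"yaw":0,"hand":8.4},
    {"dx":0,"dy":0,"dz":0,"yaw":0,"hand":8.4},
    {"dx":0,"dy":0,"dz":0,"yaw":0,"hand":8.4},
    {"dx":0,"dy":0,"dz":0,"yaw":0,"hand":8.4},
  ],
)

```text
time_s: 25.5
tool_pos: [520.2, -268.6, 363.1]
orientation: [-14.5, 89.9, -26.8]
force: [-0.5, -0.1, -1.2]
width: 84.1
```

```bash
python3 -c "
from h import *
look('s24',draw=False,box=(240,330,340,460))
p=eyes.camera('wrist');save(p,'w24')
"
```

```text
TCP stand [-8.260e+01 -1.000e-01  3.631e+02] yaw -12.3 F [-0.5 -0.1 -1.2] w 84.1 25.5
```

View pics/s24.png

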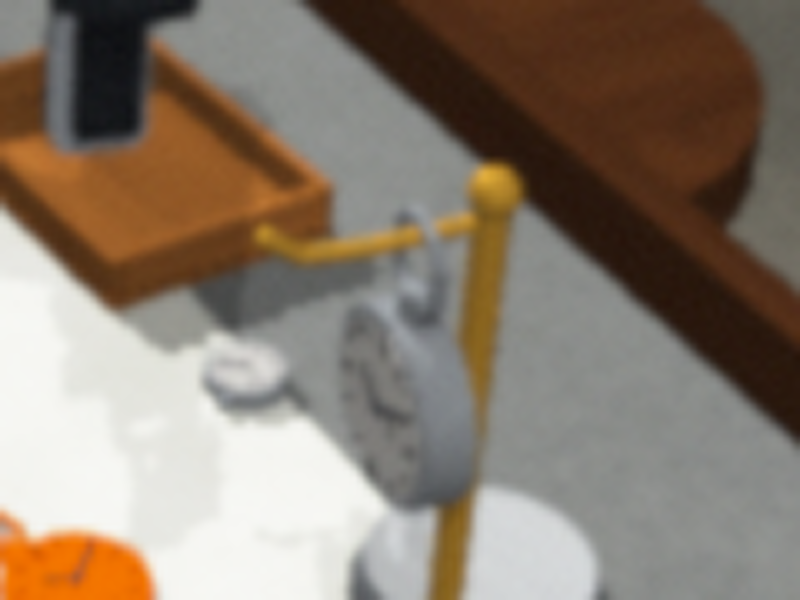

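View pics/w24.png

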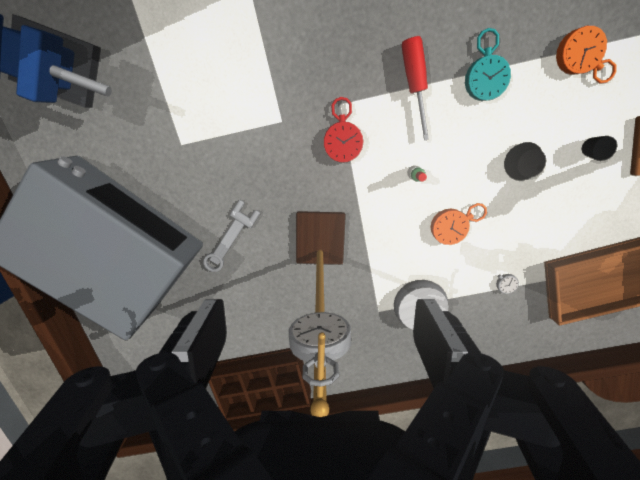

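The side picture shows the watch hanging by its bow on the wire (bow at (420,235)), dial outward, with the robot clear of it. Handing in.

```bash
python3 -c "
from h import *
p=look('s25',draw=False,box=(240,330,340,460)); q=cv2.absdiff(cv2.imread('pics/s24.png'),cv2.imread('pics/s25.png')); print('diff',q[150:520,300:490].mean(),q.max())
print(workorder.hand_in())
"
```

```text
TCP stand [-8.240e+01 -1.000e-01  3.625e+02] yaw -12.2 F [-0.2  0.9  0.2] w 83.8 25.6
diff 0.7947226173541962 34
the job is handed in; nothing more can be done
None
```

The pocket watch hangs by its bow on the brass hook with its dial facing outward, and I handed the job in at 25.6 s; no verdict was reported.

- **How it was done:** I picked the watch off the cushion by its 3 and 9 o'clock sides and pressed it onto the sloping rest until it lay at 40°. I let it settle on the pins and gripped it again nearer the fingertips. I then threaded the bow over the hook tip, turned the watch about the wire to about 60°, released it and lifted the gripper clear.
- **Last checks:**
  - The depth fit gave a dial plane that is vertical and facing along the hook within about 3°.
  - The side picture shows the bow on the wire, about 20 mm towards the post from the seat, inside the allowed range.
  - Two pictures 0.1 s apart barely differed (mean 0.8 grey levels), so the watch was still.
  - The gripper was clear of the watch and stand.
- **What I did not measure:** I did not check bystander positions by numbers. In the pictures nothing looked moved, and the only contacts planned or felt were with the watch, the rest and the hook.
- **Disagreement:** While aiming for the hook, the bow appeared about 3 mm lower and farther back than my model from the tool pose. I corrected for this from the side and wrist pictures before threading.

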